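Load the due dish nest and weigh the pile down

TASK

The brass weight marks which of the two black dish nests is due for loading: it is standing in it, while the other nest is taken by an objective case. Take the weight out, stack all the petri dishes squarely on one another in that nest, the lowest one down in the cavity, and then stand the weight upright on the middle of the finished pile to hold it. Leave the objective case and the other things on the table where they are.

Things in the scene. Friction and masses are not known exactly. Their poses are not given: they have to be found in the camera images.
- dish_1: clear petri dish with its lid on (lid fixed; one rigid disc), 63 mm across, 15 mm high, about 30 g; base 60 mm across for the lowest 4 mm, flat above and below; origin at the centre of its underside, z up through the lid. 4 to 6 of the six dishes are present, lying flat on the table at the start
- dish_2: clear petri dish with its lid on (lid fixed; one rigid disc), 63 mm across, 15 mm high, about 30 g; base 60 mm across for the lowest 4 mm, flat above and below; origin at the centre of its underside, z up through the lid. 4 to 6 of the six dishes are present, lying flat on the table at the start
- dish_3: clear petri dish with its lid on (lid fixed; one rigid disc), 63 mm across, 15 mm high, about 30 g; base 60 mm across for the lowest 4 mm, flat above and below; origin at the centre of its underside, z up through the lid. 4 to 6 of the six dishes are present, lying flat on the table at the start
- dish_4: clear petri dish with its lid on (lid fixed; one rigid disc), 63 mm across, 15 mm high, about 30 g; base 60 mm across for the lowest 4 mm, flat above and below; origin at the centre of its underside, z up through the lid. 4 to 6 of the six dishes are present, lying flat on the table at the start
- dish_5: clear petri dish with its lid on (lid fixed; one rigid disc), 63 mm across, 15 mm high, about 30 g; base 60 mm across for the lowest 4 mm, flat above and below; origin at the centre of its underside, z up through the lid. 4 to 6 of the six dishes are present, lying flat on the table at the start
- dish_6: clear petri dish with its lid on (lid fixed; one rigid disc), 63 mm across, 15 mm high, about 30 g; base 60 mm across for the lowest 4 mm, flat above and below; origin at the centre of its underside, z up through the lid. 4 to 6 of the six dishes are present, lying flat on the table at the start
- nest_1: round black dish nest fixed to the table: disc 100 mm across, 14 mm high, with a round flat-bottomed cavity in its top, 67 mm across and 5 mm deep (cavity floor 9 mm above the table). Origin on its axis at table height, z up. There are two alike; at the start the brass weight stands in the cavity of one and the objective case in the cavity of the other, either way round
- nest_2: round black dish nest fixed to the table: disc 100 mm across, 14 mm high, with a round flat-bottomed cavity in its top, 67 mm across and 5 mm deep (cavity floor 9 mm above the table). Origin on its axis at table height, z up. There are two alike; at the start the brass weight stands in the cavity of one and the objective case in the cavity of the other, either way round
- weight: brass laboratory weight, about 200 g, 48 mm tall: round body 25 mm across up to 37 mm, then a knob 18 mm across; origin at the centre of its underside, z up. Stands upright in the cavity of one nest, up to 15 mm off its axis
- eyepiece: bystander: black eyepiece standing upright, 37 mm across, 55 mm high; origin at the centre of its underside
- case: bystander: round objective case, black with a pale grey cap, 36 mm across, 62 mm high, standing upright in the cavity of the nest that is not to be loaded, up to 15 mm off its axis; origin at the centre of its underside
- fuses: bystander: small carton 26 x 45 x 22 mm high; origin at the centre of its underside
- stick: bystander: memory stick lying flat, 18 x 52 x 8 mm; origin at the centre of its underside
- dropper: bystander: dropper bottle, 34 mm across, 102 mm high; origin at the centre of its underside
- tissues: bystander: flat carton 60 x 106 x 28 mm high at the left front, in front of the microscope; origin at the centre of its underside
Not all that is in view belongs to the job. What is shaped like the dish_2 but brown is not meant. What is shaped like the dish_1 but orange is not meant.

How it is judged:
On the way, in this order (a step that is already met when the one before it is completed fails the run):
1. the weight has been taken out of its nest (horizontal distance between weight and nest_1 above 0.05 m and horizontal distance between weight and nest_2 above 0.05 m), for 0.2 s.
2. all dishes lie flat in one aligned pile in the nest that has no objective case, the weight not yet on it (((horizontal distance between case and nest_1 above 0.05 m and horizontal distance between each of dish_1, dish_2, dish_3, dish_4, dish_5, dish_6 and nest_1 below 0.006 m and angle between the z axis of each of dish_1, dish_2, dish_3, dish_4, dish_5, dish_6 and the z axis of nest_1, either way round below 0.06 rad and linear speed of each of dish_1, dish_2, dish_3, dish_4, dish_5, dish_6 below 0.02 m/s and horizontal distance between weight and nest_1 above 0.045 m) or (horizontal distance between case and nest_2 above 0.05 m and horizontal distance between each of dish_1, dish_2, dish_3, dish_4, dish_5, dish_6 and nest_2 below 0.006 m and angle between the z axis of each of dish_1, dish_2, dish_3, dish_4, dish_5, dish_6 and the z axis of nest_2, either way round below 0.06 rad and linear speed of each of dish_1, dish_2, dish_3, dish_4, dish_5, dish_6 below 0.02 m/s and horizontal distance between weight and nest_2 above 0.045 m))), for 0.2 s.
At the end, for the whole second after the job is handed in: every dish present lies flat (within 0.06 rad) with its centre within 6 mm of the axis of the nest that held the weight at the start (the one without the objective case), stacked on one another; the weight stands upright (within 0.08 rad) on the top dish, within 14 mm of the axis; all is at rest (((horizontal distance between case and nest_1 above 0.05 m and horizontal distance between each of dish_1, dish_2, dish_3, dish_4, dish_5, dish_6 and nest_1 below 0.006 m and angle between the z axis of each of dish_1, dish_2, dish_3, dish_4, dish_5, dish_6 and the z axis of nest_1, either way round below 0.06 rad and linear speed of each of dish_1, dish_2, dish_3, dish_4, dish_5, dish_6, weight below 0.02 m/s and horizontal distance between weight and nest_1 below 0.014 m and angle between weight's own z axis and vertical below 0.08 rad and (contact force between weight and dish_1 above 0.3 N or contact force between weight and dish_2 above 0.3 N or contact force between weight and dish_3 above 0.3 N or contact force between weight and dish_4 above 0.3 N or contact force between weight and dish_5 above 0.3 N or contact force between weight and dish_6 above 0.3 N)) or (horizontal distance between case and nest_2 above 0.05 m and horizontal distance between each of dish_1, dish_2, dish_3, dish_4, dish_5, dish_6 and nest_2 below 0.006 m and angle between the z axis of each of dish_1, dish_2, dish_3, dish_4, dish_5, dish_6 and the z axis of nest_2, either way round below 0.06 rad and linear speed of each of dish_1, dish_2, dish_3, dish_4, dish_5, dish_6, weight below 0.02 m/s and horizontal distance between weight and nest_2 below 0.014 m and angle between weight's own z axis and vertical below 0.08 rad and (contact force between weight and dish_1 above 0.3 N or contact force between weight and dish_2 above 0.3 N or contact force between weight and dish_3 above 0.3 N or contact force between weight and dish_4 above 0.3 N or contact force between weight and dish_5 above 0.3 N or contact force between weight and dish_6 above 0.3 N)))); the robot touches nothing.
It fails at once if a bystander is shifted by more than 40 mm or knocked over (distance of any of eyepiece, case, fuses, stick, dropper, tissues from where it was at the start of the episode above 0.04 m or angle between any of eyepiece, case, fuses, stick, dropper, tissues's own z axis and vertical above 0.6 rad).
Of dish_1, dish_2, dish_3, dish_4, dish_5, dish_6 only 4 to 6 are there at a start; the rules pass over those that are not, and their reading is None.
At some moment in a run one of dish_1, dish_2, dish_3, dish_4, dish_5, dish_6 may be knocked a few centimetres aside while the robot is not near it.
Once in a run the grip may slacken for a moment while it holds something.
It also fails if it takes over 210 s, if anything falls off the work surface, if the arm or the gripper's body presses on something with over 40 N, if the wrist force passes 120 N, or if a joint passes its speed limit or range.

ROBOT

A 6-joint arm with a two-finger parallel gripper is mounted at the origin on a cart in front of the work surface, level with it; the furniture and walls round the work are solid. World frame = base frame: x ahead of the robot, y to its left, z up, the work surface at z = 0. Lengths are in m, angles in rad, forces in N, time in s.
With the tool pointing down it reaches from about 0.35 to 0.975 m from the base axis. Payload 4.9 kg.
Tool frame: the origin (TCP) lies at the very end of the fingers, on their centre line; the grasp point (between the pads) lies 19 mm behind it; z points along the fingers, x is the direction in which the jaws open and shut, and the axes are right-handed (so a half turn about z gives the same grasp; the last joint's range is limited). The gripper opens to 85 mm and grips with 20 to 120 N. Pads are 22 mm wide; open, the fingers measure 114 mm over their backs; the gripper's body (76 mm by 85 mm) begins 54 mm behind the grasp point. The pads swing forward as they close: fully open they stand 13 mm farther back than shut.
Start: joints at [-1.418, 0.053, 1.613, -0, 1.476, -0.119], TCP at [0.168, -0.602, 0.231] pointing down, gripper open.
Joint ranges: [-3.01, 3.01], [-1.01, 2.22], [0.06, 2.58], [-1.02, 4.17], [0.09, 2.62], [-3.14, 3.14]. Speed limits (rad/s): [2.57, 2.57, 3.14, 3.14, 3.14, 3.14].

INTERFACE

Orientations are given as a rotation vector (axis times angle).
In Python, from station import ctrl, get_image, calibration, job gives the robot as it stands.
- The arm moves only by the tool jog_arm, never from a script. Its argument "deltas" is a list of rows, each a list of 3 entries, a list of its own where there are three numbers: the turn, a rotation vector about the tool's x, y, z in degrees, then the shift along the tool's x, y, z in m, then the finger opening in m, from 0 to 0.0854. In form: [[[ax, ay, az], [tx, ty, tz], gripper], ...]. A call has 1 to 12 rows; each row is the pose to reach, as a shift and turn from the pose commanded when the call began, along the tool's axes at that moment; what a row does not reach only later rows make up. A row lasts 1/12 s, in which the tool goes at most 41.7 mm and 7.16 degrees, less where a joint would pass 70% of its speed; a pose out of reach is approached as far as the arm can. A call with a gripper value outside its range is refused whole. The fingers move at their own pace and stop on an object; "squeeze" is the grip in N (left out, the last holds). Time passes only in rows, so rows that repeat a pose let the fingers close. It gives the time, the measured TCP pose, the force and the opening at its end, in the units of the state.
- ctrl.get_obs(): the state, without advancing time (a new reading comes with each control period).
- get_image(name): name is "scene" or "top" or "wrist"; returns the picture (384x512x3 uint8, red, green, blue); there is no depth.
- calibration(name): a dict with "mtx" (3x3 intrinsics, pixels), "k1" (the pictures are not rectified: a ray, as slopes to the right and down, at radius r is drawn at 1 + k1 r^2 times it, then the intrinsics apply), "origin" and "rotation" of the camera in the world; the wrist camera has in their place "tool_from_camera" (4x4, takes a point from camera to tool coordinates, whose origin is the TCP and whose axes are the tool frame's). Camera axes: x right, y up, looking along -z (the intrinsics and any distortion apply to the point x, -y, -z); pixel columns grow to the right and rows downward; lengths in m; the calibration is good to about 2 mm. A picture is of the moment at which its call begins: read the wrist's pose just before it. calibration takes no time and is no camera call.
- job.finish_job(): hands the job in, once; it reports no verdict.
The state is a dict: "t": time; "q": joint angles; "dq": joint speeds; "effort": joint torques, N m; "tool_pos": TCP position; "tool_rot": TCP orientation; "contact_force": force on the tool from outside, world axes, zero at the start; "wrist_torque": the same for the moment, N m; "opening": finger opening in m.
Only numpy, scipy, OpenCV 4.12 (cv2) and the standard library are available. Lean on these libraries where they do the work, as an engineer would, in place of code of your own. Each camera call takes 0.05 s, during which the arm holds its last target.

## Working session

There is one attempt and no reset: what is moved stays moved. The work goes in short steps, Python scripts to look and compute and a tool call to move; the robot and the scene stay as the last step left them, time stands still between calls to the robot, and variables do not carry over. Pictures are saved under pics/ and viewed, and the job is handed in when it is done.

Besides the shell and the picture viewer there is one more tool, called by a JSON object that holds its "fn" and its "kwargs". jog_arm: Moves the arm, as the interface text tells. Its arguments: {"type":"object","properties":{"deltas":{"type":"array","items":{"type":"array"}},"squeeze":{"type":"number"}},"required":["deltas"]}

```bash
mkdir -p pics; ls; cat > h.py <<'E'
import numpy as np, cv2
from station import ctrl, get_image, calibration, job
def save(name, fn):
    im=get_image(name); cv2.imwrite('pics/'+fn, cv2.cvtColor(im,cv2.COLOR_RGB2BGR)); return im
E
python3 - <<'E'
from h import *
save('scene','s0.png'); save('top','t0.png'); save('wrist','w0.png')
print(calibration('top')); print(calibration('scene')); print(calibration('wrist'))
print(ctrl.get_obs())
E
```

```text
pics
{'mtx': array([[397.33482026,   0.        , 258.97310966],
       [  0.        , 397.33482026, 195.54175976],
       [  0.        ,   0.        ,   1.        ]]), 'k1': -0.12312579873454457, 'origin': array([ 0.40010715, -0.01791916,  1.09786428]), 'rotation': array([ 0.10845792, -0.09825181, -1.57845511])}
{'mtx': array([[491.45725943,   0.        , 251.98028961],
       [  0.        , 491.45725943, 182.37036152],
       [  0.        ,   0.        ,   1.        ]]), 'k1': -0.12253356584871593, 'origin': array([-0.24467193,  0.95568565,  0.56747896]), 'rotation': array([ 0.48021317, -1.40139964, -2.11993994])}
{'mtx': array([[340.25706655,   0.        , 249.54417988],
       [  0.        , 340.25706655, 194.69866563],
       [  0.        ,   0.        ,   1.        ]]), 'k1': 0.034783452419177456, 'tool_from_camera': array([[ 9.99999852e-01,  2.06482607e-04, -5.02971154e-04,
         4.06430066e-04],
       [ 6.58613948e-05, -9.64272080e-01, -2.64913857e-01,
        -6.74970709e-02],
       [-5.39701145e-04,  2.64913785e-01, -9.64271951e-01,
        -1.42365758e-01],
       [ 0.00000000e+00,  0.00000000e+00,  0.00000000e+00,
         1.00000000e+00]])}
{'t': 0.15, 'q': array([-1.41799704e+00,  5.32018918e-02,  1.61393860e+00, -2.30624858e-05,
        1.47599184e+00, -1.18995641e-01]), 'dq': array([-0.00037038, -0.0021667 , -0.00413572,  0.00279315,  0.00192916,
       -0.0017187 ]), 'effort': array([ 6.00902567e-04, -3.94245601e+01, -3.70720017e+01, -9.84490816e-05,
        4.73974273e-03, -1.80751371e-06]), 'tool_pos': array([ 0.16771323, -0.60159231,  0.23037139]), 'tool_rot': array([-2.50108257e+00,  1.89935990e+00,  1.76329201e-03]), 'contact_force': array([-0.60833639,  0.32923996, -0.74684577]), 'wrist_torque': array([ 0.04478552, -0.03915293, -0.00872503]), 'opening': 0.08544629483473677}
```

View pics/t0.png

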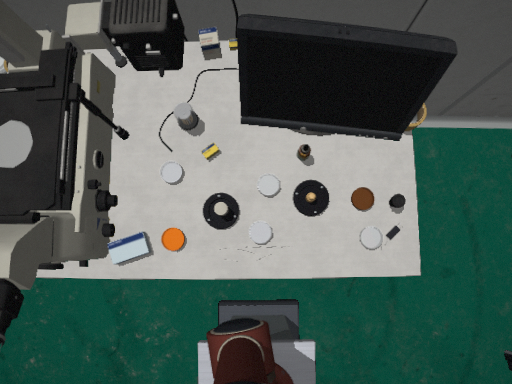

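View pics/s0.png

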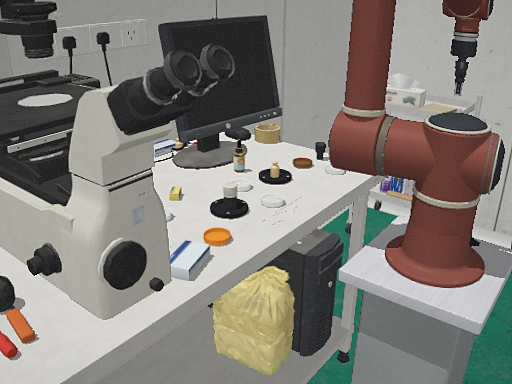

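View pics/w0.png

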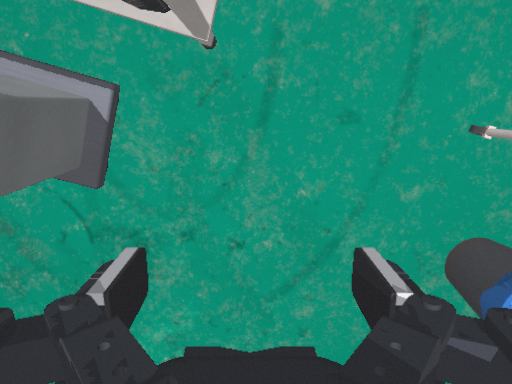

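```bash
cat >> h.py <<'E'
from scipy.spatial.transform import Rotation as Ro
def cam(name):
    c=calibration(name); 
    if name=='wrist':
        raise Exception
    return c['mtx'],c['k1'],np.array(c['origin']),Ro.from_rotvec(c['rotation']).as_matrix()
def wristcam(obs):
    c=calibration('wrist'); T=np.eye(4); T[:3,:3]=Ro.from_rotvec(obs['tool_rot']).as_matrix(); T[:3,3]=obs['tool_pos']
    M=T@np.array(c['tool_from_camera']); return c['mtx'],c['k1'],M[:3,3],M[:3,:3]
def pix2world(C,uv,z):
    K,k1,o,R=C; uv=np.atleast_2d(np.array(uv,float))
    p=cv2.undistortPoints(uv.reshape(-1,1,2),K,np.array([k1,0,0,0.])).reshape(-1,2)
    d=np.c_[p[:,0],-p[:,1],-np.ones(len(p))]@R.T
    s=(z-o[2])/d[:,2]; return o+d*s[:,None]
def world2pix(C,P):
    K,k1,o,R=C; P=np.atleast_2d(P); c=(P-o)@R
    c=c*[1,-1,-1]
    return cv2.projectPoints(c.reshape(-1,1,3),np.zeros(3),np.zeros(3),K,np.array([k1,0,0,0.]))[0].reshape(-1,2)
def circ(x,y,z,r,n=72):
    a=np.linspace(0,2*np.pi,n); return np.c_[x+r*np.cos(a),y+r*np.sin(a),np.full(n,z)]
E
python3 - <<'E'
from h import *
im=cv2.imread('pics/t0.png')
c=im[130:290,90:430]
cv2.imwrite('pics/t0z.png',cv2.resize(c,None,fx=2.3,fy=2.3,interpolation=cv2.INTER_CUBIC))
C=cam('top')
for n,uv,z in [('d',(172,173),.015),('d',(268.5,185.5),.015),('d',(260.5,232),.015),('d',(371.5,237.5),.015),('nestcase',(221,210.5),.014),('nestw',(311,197.5),.014),('weight',(311.5,197.5),.045),('brown',(362.5,199),.015),('orange',(173.5,239),.015),('eye',(397.5,201),.055),('stick',(392,232),.008),('drop',(304,152),.1),('fuse',(211,151),.02)]:
    print(n,pix2world(C,uv,z).round(4)[0])
E
```

```text
d [0.6094 0.2306 0.015 ]
d [ 0.5709 -0.0381  0.015 ]
d [ 0.4433 -0.0148  0.015 ]
d [ 0.4242 -0.3184  0.015 ]
nestcase [0.5031 0.093  0.014 ]
nestw [ 0.5365 -0.1547  0.014 ]
weight [ 0.5325 -0.1522  0.045 ]
brown [ 0.5306 -0.2977  0.015 ]
orange [0.4259 0.2232 0.015 ]
eye [ 0.5193 -0.3825  0.055 ]
stick [ 0.4385 -0.3789  0.008 ]
drop [ 0.644  -0.1292  0.1   ]
fuse [0.6694 0.121  0.02  ]
```

View pics/t0z.png

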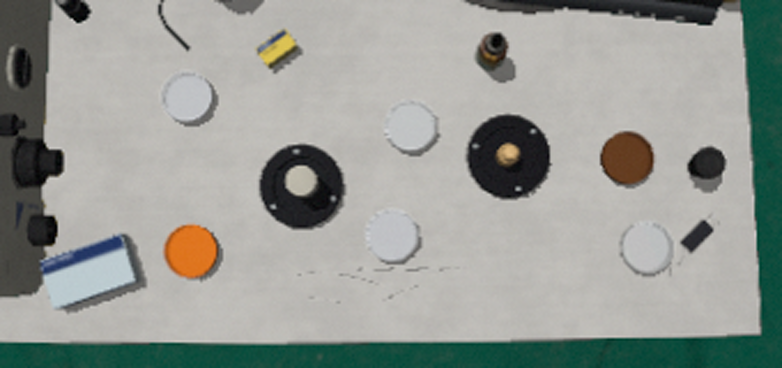

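```bash
cat >> h.py <<'E'
def down(yaw):
    # tool x axis at world angle yaw(deg), z down
    a=np.radians(yaw); x=np.array([np.cos(a),np.sin(a),0]); z=np.array([0,0,-1.]); return np.c_[x,np.cross(z,x),z]
def rel(pos,yaw,obs=None):
    o=obs or ctrl.get_obs(); R=Ro.from_rotvec(o['tool_rot']).as_matrix()
    t=R.T@(np.array(pos)-o['tool_pos']); r=Ro.from_matrix(R.T@down(yaw)).as_rotvec(degrees=True)
    print('turn',r.round(2),'shift',t.round(4),'rows',round(max(np.linalg.norm(t)/.0417,np.linalg.norm(r)/7.16),1))
def yawnow():
    R=Ro.from_rotvec(ctrl.get_obs()['tool_rot']).as_matrix(); return np.degrees(np.arctan2(R[1,0],R[0,0]))
E
python3 - <<'E'
from h import *
o=ctrl.get_obs(); print(Ro.from_rotvec(o['tool_rot']).as_matrix().round(3), yawnow())
rel([.50,-.155,.22],-90)
rel([.50,-.155,.22],-16)
E
```

```text
[[ 0.268 -0.963 -0.   ]
 [-0.963 -0.268  0.002]
 [-0.002 -0.    -1.   ]] -74.42716461154345
turn [ 0.    0.09 15.57] shift [-0.341 -0.44   0.011] rows 13.4
turn [-5.000e-02  8.000e-02 -5.843e+01] shift [-0.341 -0.44   0.011] rows 13.4
```

```bash
python3 - <<'E'
from h import *
rel([.535,-.154,.2],0)
E
```

```text
turn [-6.000e-02  7.000e-02 -7.443e+01] shift [-0.3325 -0.474   0.031 ] rows 13.9
```

{"fn": "jog_arm", "kwargs": {"deltas": [[[0, 0, -7], [-0.025, -0.035, 0.002], 0.0854], [[0, 0, -14], [-0.05, -0.07, 0.005], 0.0854], [[0, 0, -21], [-0.075, -0.105, 0.007], 0.0854], [[0, 0, -28], [-0.1, -0.14, 0.01], 0.0854], [[0, 0, -35], [-0.13, -0.185, 0.012], 0.0854], [[0, 0, -42], [-0.155, -0.22, 0.015], 0.0854], [[0, 0, -49], [-0.18, -0.255, 0.017], 0.0854], [[0, 0, -56], [-0.205, -0.29, 0.02], 0.0854], [[0, 0, -62], [-0.23, -0.33, 0.022], 0.0854], [[0, 0, -68], [-0.255, -0.365, 0.025], 0.0854], [[0, 0, -74.4], [-0.28, -0.4, 0.027], 0.0854], [[0, 0, -74.4], [-0.305, -0.435, 0.03], 0.0854]]}}

```text
t: 1.15
tool_pos: [0.4856, -0.2145, 0.2031]
tool_rot: [3.141, 0.005, 0.0]
contact_force: [1.0, -1.0, 0.1]
opening: 0.085
```

```bash
python3 - <<'E'
from h import *
print(ctrl.get_obs()['q'].round(3))
rel([.535,-.154,.2],0)
E
```

```text
[-0.556 -0.155  1.861 -0.     1.436 -0.559]
turn [ 0.01 -0.01  0.19] shift [ 0.0496 -0.0603  0.0031] rows 1.9
```

{"fn": "jog_arm", "kwargs": {"deltas": [[[0, 0, 0], [0.012, -0.018, 0.001], 0.0854], [[0, 0, 0], [0.025, -0.037, 0.002], 0.0854], [[0, 0, 0], [0.025, -0.037, 0.002], 0.0854], [[0, 0, 0], [0.025, -0.037, 0.002], 0.0854], [[0, 0, 0], [0.025, -0.037, 0.002], 0.0854]]}}

```text
t: 1.57
tool_pos: [0.5094, -0.1797, 0.2011]
tool_rot: [3.141, -0.001, -0.001]
contact_force: [-0.7, -0.0, 0.5]
opening: 0.0854
```

```bash
python3 - <<'E'
from h import *
o=ctrl.get_obs(); print(o['tool_pos'].round(4), yawnow())
im=save('wrist','w1.png'); save('top','t1.png')
C=wristcam(o)
b=cv2.imread('pics/w1.png')
for r,z in [(.05,.014),(.0335,.014)]:
    p=world2pix(C,circ(.5365,-.1547,z,r)); cv2.polylines(b,[np.int32(p*8)],True,(0,255,0),1,shift=3)
cv2.imwrite('pics/w1o.png',b)
E
```

```text
[ 0.5094 -0.1797  0.2011] -0.024211024595654593
```

View pics/w1o.png

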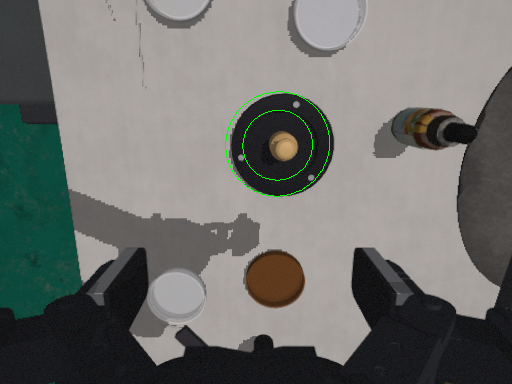

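```bash
cat >> h.py <<'E'
from scipy.optimize import least_squares
def fitcirc(img,C,x,y,z,r,w=.010,sign=0,iters=3):
    """refine centre of circle radius r in plane z. sign: +1 brighter outside, -1 darker outside, 0 any"""
    g=cv2.GaussianBlur(cv2.cvtColor(img,cv2.COLOR_RGB2GRAY).astype(np.float32),(0,0),1.0)
    a=np.linspace(0,2*np.pi,120,endpoint=False); rr=np.arange(-w,w+1e-9,.0004)
    for it in range(iters):
        ww=w if it==0 else w*.6; q=rr[abs(rr)<=ww+1e-9]
        P=np.stack([x+np.outer(np.cos(a),r+q),y+np.outer(np.sin(a),r+q),np.full((len(a),len(q)),z)],-1)
        uv=world2pix(C,P.reshape(-1,3)).reshape(len(a),len(q),2).astype(np.float32)
        v=cv2.remap(g,uv[...,0],uv[...,1],cv2.INTER_LINEAR,borderMode=cv2.BORDER_REPLICATE)
        d=np.gradient(v,axis=1); s=d if sign>0 else -d if sign<0 else abs(d)
        k=s.argmax(1); e=q[k]; wt=s.max(1)
        ok=(wt>np.median(wt)*.4)&(uv[:,0,0]>0)&(uv[:,0,0]<511)&(uv[:,0,1]>0)&(uv[:,0,1]<383)
        f=lambda p:((p[0]*np.cos(a)+p[1]*np.sin(a)+p[2]-e)*1000)[ok]
        s=least_squares(f,[0,0,0],loss='soft_l1',f_scale=.7); x+=s.x[0]; y+=s.x[1]
    return x,y,r+s.x[2],ok.sum(),float(np.median(abs(s.fun)))
def show(img,C,items,fn):
    b=cv2.cvtColor(img,cv2.COLOR_RGB2BGR); b=cv2.resize(b,None,fx=1.5,fy=1.5,interpolation=cv2.INTER_CUBIC)
    for x,y,z,r in items:
        cv2.polylines(b,[np.int32((world2pix(C,circ(x,y,z,r))*1.5+.25)*8)],True,(0,255,0),1,shift=3)
    cv2.imwrite('pics/'+fn,b)
E
python3 - <<'E'
from h import *
o=ctrl.get_obs();C=wristcam(o);T=cam('top')
w=cv2.cvtColor(cv2.imread('pics/w1.png'),cv2.COLOR_BGR2RGB);t=cv2.cvtColor(cv2.imread('pics/t1.png'),cv2.COLOR_BGR2RGB)
t0=cv2.cvtColor(cv2.imread('pics/t0.png'),cv2.COLOR_BGR2RGB)
it=[]
print('nest w',fitcirc(w,C,.5365,-.1547,.014,.05,sign=1))
print('weight w',fitcirc(w,C,.533,-.153,.057,.009,w=.006))
print('nest t',fitcirc(t0,T,.5365,-.1547,.014,.05,sign=1))
for d in [(.6094,.2306),(.5709,-.0381),(.4433,-.0148),(.4242,-.3184)]:
    f=fitcirc(t0,T,*d,.015,.0315); print('top',f); it.append((f[0],f[1],.015,.0315))
show(t0,T,it,'t0o.png')
x,y=fitcirc(w,C,.5365,-.1547,.014,.05,sign=1)[:2]
show(w,C,[(x,y,.014,.05),(x,y,.014,.0335),(.533,-.153,.057,.009),(.533,-.153,.046,.0125)],'w1p.png')
E
```

```text
nest w (np.float64(0.5408985684358044), np.float64(-0.15629189453419415), np.float64(0.049674846950021535), np.int64(120), 0.29117707299572926)
weight w (np.float64(0.5382458974928472), np.float64(-0.1506049393608745), np.float64(0.01165493311759734), np.int64(120), 0.2061920600602248)
nest t (np.float64(0.5361758952985672), np.float64(-0.15393312040038967), np.float64(0.05031242528824119), np.int64(120), 0.4553524890297551)
top (np.float64(0.6113935061235479), np.float64(0.23138345573979743), np.float64(0.026460661740909386), np.int64(114), 0.6015790548209057)
top (np.float64(0.5721489187349507), np.float64(-0.0372814369372574), np.float64(0.026620398576725948), np.int64(106), 0.5091881924410164)
top (np.float64(0.44600590955096026), np.float64(-0.012193904228014942), np.float64(0.030587261612258877), np.int64(112), 0.934200144301601)
top (np.float64(0.42437337819125887), np.float64(-0.31583701763285954), np.float64(0.026927944937935704), np.int64(105), 1.0515061648282065)
```

View pics/t0o.png

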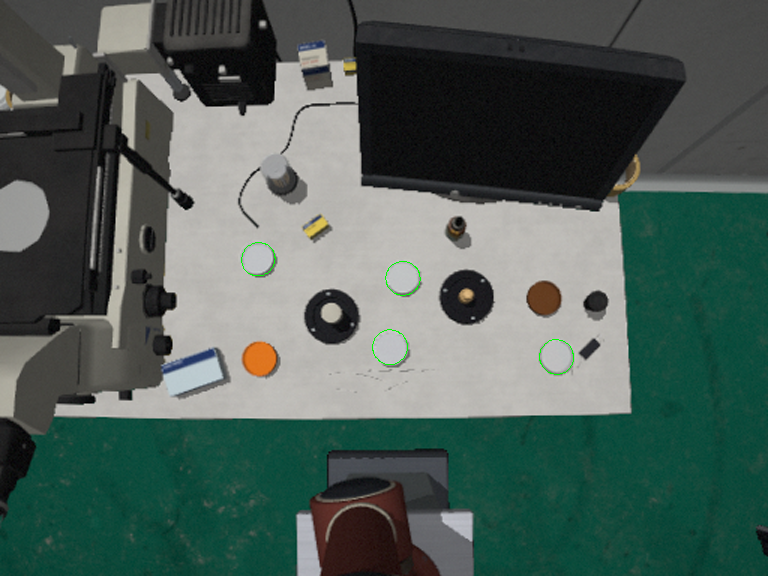

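View pics/w1p.png

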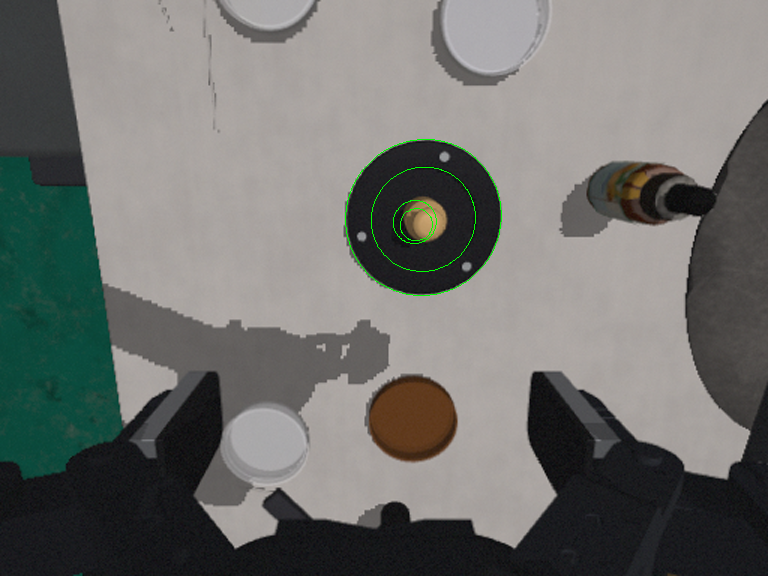

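```bash
python3 - <<'E'
from h import *
o=ctrl.get_obs();print(o['t'],o['tool_pos'].round(4))
rel([.539,-.154,.16],0)
E
```

```text
1.6667 [ 0.5092 -0.1803  0.2013]
turn [ 0.01  0.01 -0.11] shift [ 0.0298 -0.0264  0.0413] rows 1.4
```

{"fn": "jog_arm", "kwargs": {"deltas": [[[0, 0, 0], [0.015, -0.013, 0.02], 0.0854], [[0, 0, 0], [0.03, -0.026, 0.041], 0.0854], [[0, 0, 0], [0.03, -0.026, 0.041], 0.0854], [[0, 0, 0], [0.03, -0.026, 0.041], 0.0854], [[0, 0, 0], [0.03, -0.026, 0.041], 0.0854]]}}

```text
t: 2.08
tool_pos: [0.5395, -0.1544, 0.1609]
tool_rot: [3.141, -0.002, 0.0]
contact_force: [0.1, -0.4, 0.0]
opening: 0.0854
```

```bash
cat >> h.py <<'E'
def look(fn,name='wrist'):
    o=ctrl.get_obs(); im=save(name,fn); return im,(wristcam(o) if name=='wrist' else cam(name)),o
E
python3 - <<'E'
from h import *
w,C,o=look('w2.png'); print(o['tool_pos'].round(4))
n=fitcirc(w,C,.540,-.156,.014,.05,sign=1); print(n)
k=fitcirc(w,C,.538,-.151,.057,.009,w=.006);print(k)
print(ctrl.get_obs()['tool_pos'].round(4))
show(w,C,[(n[0],n[1],.014,.05),(n[0],n[1],.014,.0335),(k[0],k[1],.057,.009),(k[0],k[1],.046,.0125)],'w2p.png')
E
```

```text
[ 0.5395 -0.1544  0.1609]
(np.float64(0.5413210259921909), np.float64(-0.15512432499167056), np.float64(0.04954458262282718), np.int64(120), 0.06776549708077553)
(np.float64(0.5403567633092712), np.float64(-0.14813326127421345), np.float64(0.011574628442615474), np.int64(120), 0.2205295922357081)
[ 0.5398 -0.1546  0.1616]
```

View pics/w2p.png

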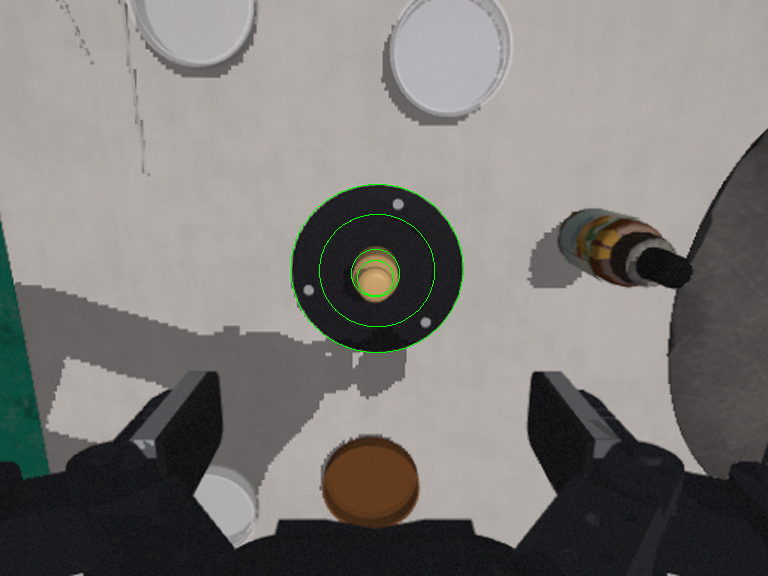

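```bash
python3 - <<'E'
from h import *
C=wristcam(ctrl.get_obs())
print(pix2world(C,[[(375.5-.25)/1.5,(283-.25)/1.5]],.057))
b=cv2.imread('pics/w2.png')[150:220,210:290]
cv2.imwrite('pics/w2z.png',cv2.resize(b,None,fx=8,fy=8,interpolation=cv2.INTER_CUBIC))
E
```

```text
[[ 0.54101297 -0.15114304  0.057     ]]
```

View pics/w2z.png

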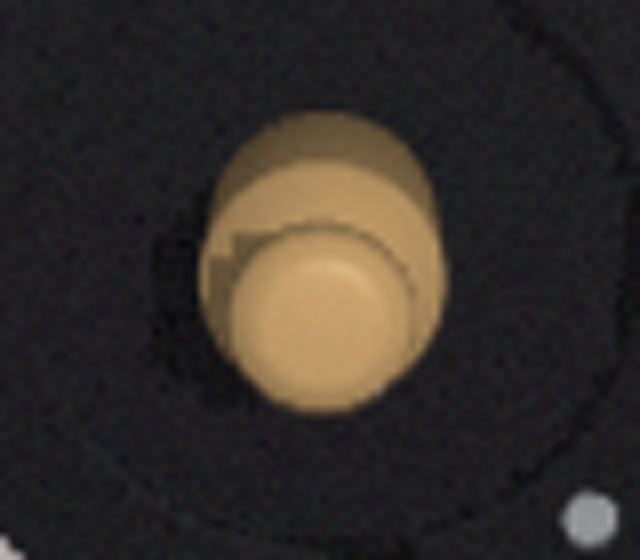

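{"fn": "jog_arm", "kwargs": {"deltas": [[[0, 0, 0], [0.001, -0.002, 0.035], 0.0854], [[0, 0, 0], [0.001, -0.002, 0.07], 0.0854], [[0, 0, 0], [0.001, -0.002, 0.105], 0.0854], [[0, 0, 0], [0.001, -0.002, 0.132], 0.0854], [[0, 0, 0], [0.001, -0.002, 0.137], 0.0854], [[0, 0, 0], [0.001, -0.002, 0.137], 0.0854], [[0, 0, 0], [0.001, -0.002, 0.137], 0.0854]]}}

```text
t: 2.72
tool_pos: [0.542, -0.1525, 0.0254]
tool_rot: [3.14, -0.002, 0.004]
contact_force: [0.5, 0.4, 1.3]
opening: 0.0854
```

{"fn": "jog_arm", "kwargs": {"deltas": [[[0, 0, 0], [0, 0, 0], 0.02], [[0, 0, 0], [0, 0, 0], 0.02], [[0, 0, 0], [0, 0, 0], 0.02], [[0, 0, 0], [0, 0, 0], 0.02], [[0, 0, 0], [0, 0, 0], 0.02], [[0, 0, 0], [0, 0, 0], 0.02], [[0, 0, 0], [0, 0, 0], 0.02], [[0, 0, 0], [0, 0, 0], 0.02], [[0, 0, 0], [0, 0, 0], 0.02], [[0, 0, 0], [0, 0, 0], 0.02]], "squeeze": 40}}

```text
t: 3.55
tool_pos: [0.5411, -0.1516, 0.0242]
tool_rot: [3.141, -0.001, 0.001]
contact_force: [-2.0, 0.5, 6.2]
opening: 0.0225
```

```bash
python3 - <<'E'
from h import *
o=ctrl.get_obs(); print(o['tool_pos'].round(4),o['contact_force'].round(2),o['opening'],yawnow())
look('w3.png')
E
```

```text
[ 0.5411 -0.1516  0.0242] [-1.96  0.49  6.17] 0.02248740869841577 -0.023962978332025413
```

View pics/w3.png

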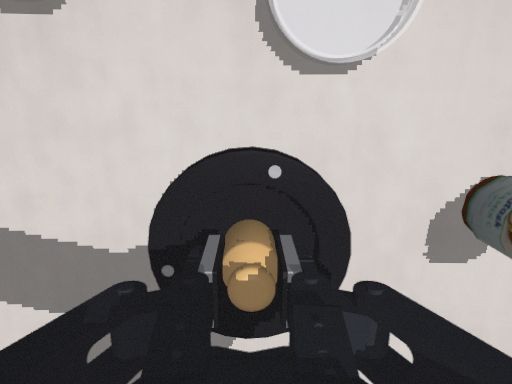

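{"fn": "jog_arm", "kwargs": {"deltas": [[[0, 0, 0], [0, 0, -0.012], 0.02], [[0, 0, 0], [0, 0, -0.03], 0.02], [[0, 0, 0], [0, 0, -0.055], 0.02], [[0, 0, 0], [-0.02, 0, -0.055], 0.02], [[0, 0, 0], [-0.045, 0, -0.055], 0.02], [[0, 0, 0], [-0.07, 0, -0.055], 0.02], [[0, 0, 0], [-0.095, 0, -0.055], 0.02], [[0, 0, 0], [-0.115, 0, -0.055], 0.02], [[0, 0, 0], [-0.12, 0, -0.055], 0.02], [[0, 0, 0], [-0.12, 0, -0.045], 0.02], [[0, 0, 0], [-0.12, 0, -0.03], 0.02], [[0, 0, 0], [-0.12, 0, -0.03], 0.02]]}}

```text
t: 4.6
tool_pos: [0.4197, -0.1504, 0.0506]
tool_rot: [-3.139, 0.001, 0.005]
contact_force: [-1.0, 0.2, -1.6]
opening: 0.0225
```

```bash
python3 - <<'E'
from h import *
o=ctrl.get_obs(); print(o['tool_pos'].round(4),o['contact_force'].round(2),o['opening'],yawnow())
look('w4.png')
E
```

```text
[ 0.4197 -0.1504  0.0506] [-1.02  0.21 -1.61] 0.022481248034240734 -0.029768448339966114
```

View pics/w4.png

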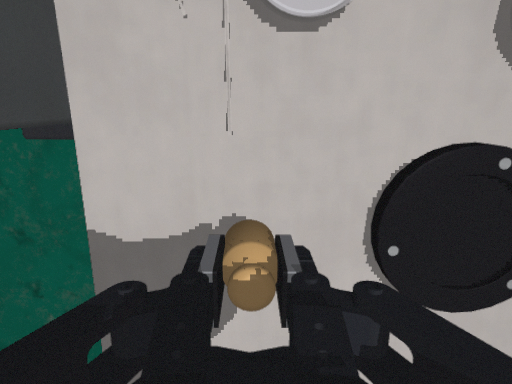

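{"fn": "jog_arm", "kwargs": {"deltas": [[[0, 0, 0], [0, 0, 0.012], 0.02], [[0, 0, 0], [0, 0, 0.024], 0.02], [[0, 0, 0], [0, 0, 0.032], 0.02], [[0, 0, 0], [0, 0, 0.034], 0.02], [[0, 0, 0], [0, 0, 0.034], 0.02], [[0, 0, 0], [0, 0, 0.034], 0.02], [[0, 0, 0], [0, 0, 0.034], 0.02]]}}

```text
t: 5.23
tool_pos: [0.4215, -0.1517, 0.0201]
tool_rot: [3.141, -0.001, 0.002]
contact_force: [-0.5, -0.0, -2.8]
opening: 0.0226
```

{"fn": "jog_arm", "kwargs": {"deltas": [[[0, 0, 0], [0, 0, 0.002], 0.02], [[0, 0, 0], [0, 0, 0.004], 0.02], [[0, 0, 0], [0, 0, 0.0045], 0.02], [[0, 0, 0], [0, 0, 0.0045], 0.02], [[0, 0, 0], [0, 0, 0.0045], 0.02]]}}

```text
t: 5.65
tool_pos: [0.421, -0.1516, 0.0152]
tool_rot: [3.141, -0.001, 0.001]
contact_force: [-1.0, -0.4, 1.9]
opening: 0.0222
```

{"fn": "jog_arm", "kwargs": {"deltas": [[[0, 0, 0], [0, 0, 0], 0.045], [[0, 0, 0], [0, 0, 0], 0.055], [[0, 0, 0], [0, 0, 0], 0.055], [[0, 0, 0], [0, 0, 0], 0.055], [[0, 0, 0], [0, 0, 0], 0.055], [[0, 0, 0], [0, 0, -0.03], 0.055], [[0, 0, 0], [0, 0, -0.06], 0.055], [[0, 0, 0], [0, 0, -0.1], 0.0854], [[0, 0, 0], [0, 0, -0.14], 0.0854], [[0, 0, 0], [0, 0, -0.145], 0.0854], [[0, 0, 0], [0, 0, -0.145], 0.0854], [[0, 0, 0], [0, 0, -0.145], 0.0854]]}}

```text
t: 6.65
tool_pos: [0.4207, -0.1513, 0.1597]
tool_rot: [3.141, -0.001, 0.001]
contact_force: [-0.5, 0.1, -0.1]
opening: 0.0853
```

```bash
python3 - <<'E'
from h import *
w,C,o=look('w5.png'); print(o['tool_pos'].round(4),o['opening'])
for d in [(.446,-.012),(.4242,-.316)]: print(world2pix(C,[[*d,.015]]).round(0))
E
```

```text
[ 0.4207 -0.1513  0.1597] 0.08533356401971944
[[282.  -1.]]
[[253. 344.]]
```

View pics/w5.png

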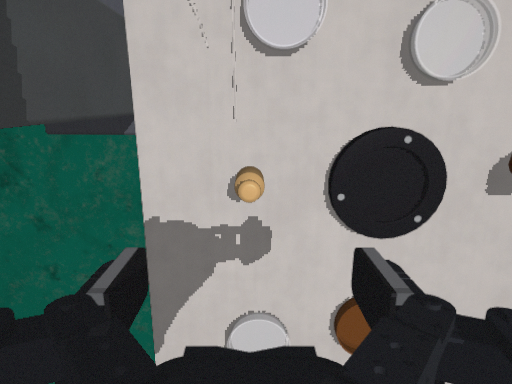

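{"fn": "jog_arm", "kwargs": {"deltas": [[[0, 0, 0], [0.002, 0.035, 0.005], 0.0854], [[0, 0, 0], [0.004, 0.07, 0.01], 0.0854], [[0, 0, 0], [0.006, 0.105, 0.02], 0.0854], [[0, 0, 0], [0.007, 0.14, 0.025], 0.0854], [[0, 0, 0], [0.007, 0.162, 0.03], 0.0854], [[0, 0, 0], [0.007, 0.165, 0.03], 0.0854], [[0, 0, 0], [0.007, 0.165, 0.03], 0.0854], [[0, 0, 0], [0.007, 0.165, 0.03], 0.0854]]}}

```text
t: 7.37
tool_pos: [0.4268, -0.3151, 0.1279]
tool_rot: [-3.139, 0.001, 0.004]
contact_force: [0.0, 0.3, 0.3]
opening: 0.0857
```

```bash
python3 - <<'E'
from h import *
w,C,o=look('w6.png'); print(o['tool_pos'].round(4),o['opening'])
f=fitcirc(w,C,.428,-.316,.015,.0315); print(f)
show(w,C,[(f[0],f[1],.015,.0315)],'w6p.png')
E
```

```text
[ 0.4268 -0.3151  0.1279] 0.08565584334528949
(np.float64(0.42740607215626014), np.float64(-0.3202579408973658), np.float64(0.0311462895413905), np.int64(115), 0.6720978659208623)
```

View pics/w6p.png

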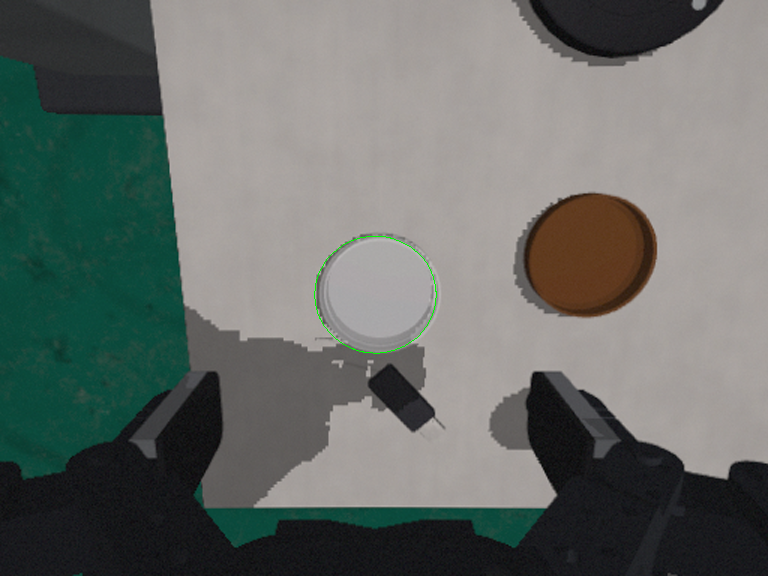

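```bash
python3 - <<'E'
from h import *
C=wristcam(ctrl.get_obs()); print(ctrl.get_obs()['tool_pos'].round(4))
w=cv2.cvtColor(cv2.imread('pics/w6.png'),cv2.COLOR_BGR2RGB)
b=cv2.imread('pics/w6.png')[145:245,195:305]; b=cv2.resize(b,None,fx=6,fy=6,interpolation=cv2.INTER_CUBIC)
for (x,y,z,r),col in [((.4281,-.3192,.015,.0315),(0,255,0)),((.4281,-.3192,.004,.0315),(255,0,0)),((.4281,-.3192,0,.03),(0,0,255))]:
    cv2.polylines(b,[np.int32(((world2pix(C,circ(x,y,z,r))-[195,145]+.5)*6-.5)*8)],True,col,1,shift=3)
cv2.imwrite('pics/w6z.png',b)
E
```

```text
[ 0.4272 -0.3149  0.1285]
```

View pics/w6z.png

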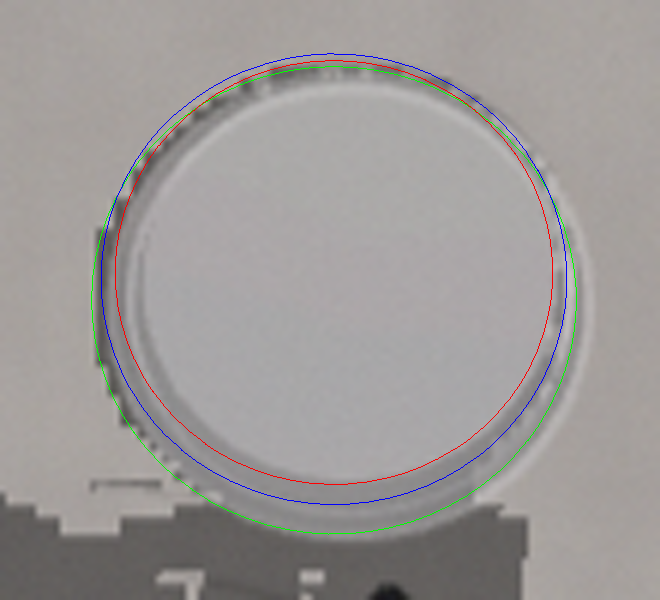

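{"fn": "jog_arm", "kwargs": {"deltas": [[[0, 0, 0], [0.002, 0.0045, 0.03], 0.0854], [[0, 0, 0], [0.002, 0.0045, 0.06], 0.0854], [[0, 0, 0], [0.002, 0.0045, 0.09], 0.0854], [[0, 0, 0], [0.002, 0.0045, 0.115], 0.0854], [[0, 0, 0], [0.002, 0.0045, 0.121], 0.0854], [[0, 0, 0], [0.002, 0.0045, 0.1245], 0.0854], [[0, 0, 0], [0.002, 0.0045, 0.1245], 0.0854], [[0, 0, 0], [0.002, 0.0045, 0.1245], 0.0854], [[0, 0, 0], [0.002, 0.0045, 0.1245], 0.0854]]}}

```text
t: 8.17
tool_pos: [0.431, -0.3219, 0.0075]
tool_rot: [3.139, -0.0, 0.004]
contact_force: [-0.2, -0.4, 1.1]
opening: 0.0856
```

```bash
python3 - <<'E'
from h import *
w,C,o=look('w7.png'); print(o['tool_pos'].round(4),o['contact_force'])
E
```

```text
[ 0.431  -0.3219  0.0075] [-0.24570891 -0.43029644  1.06302397]
```

View pics/w7.png

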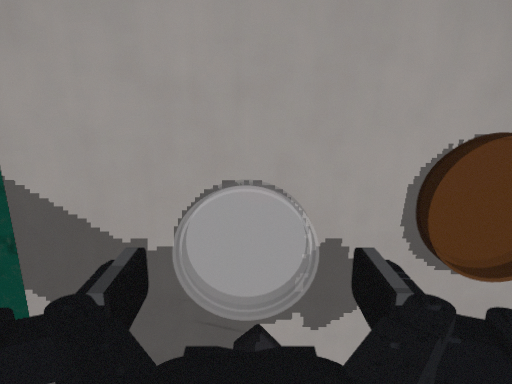

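```bash
cat >> h.py <<'E'
def zoom(fn,C,items,out,box,f=4):
    u0,v0,u1,v1=box; b=cv2.imread('pics/'+fn)[v0:v1,u0:u1]; b=cv2.resize(b,None,fx=f,fy=f,interpolation=cv2.INTER_CUBIC)
    cols=[(0,255,0),(255,0,0),(0,0,255),(0,255,255)]
    for i,(x,y,z,r) in enumerate(items):
        cv2.polylines(b,[np.int32(((world2pix(C,circ(x,y,z,r))-[u0,v0]+.5)*f-.5)*8)],True,cols[i%4],1,shift=3)
    cv2.imwrite('pics/'+out,b)
E
python3 - <<'E'
from h import *
o=ctrl.get_obs();print(o['tool_pos'].round(4),yawnow())
C=wristcam(o);zoom('w7.png',C,[(.4285,-.3205,.015,.0315),(.4285,-.3205,.004,.0315),(.4285,-.3205,.0,.03)],'w7z.png',(160,170,340,330))
E
```

```text
[ 0.4309 -0.3219  0.0074] -0.014215470905360392
```

View pics/w7z.png

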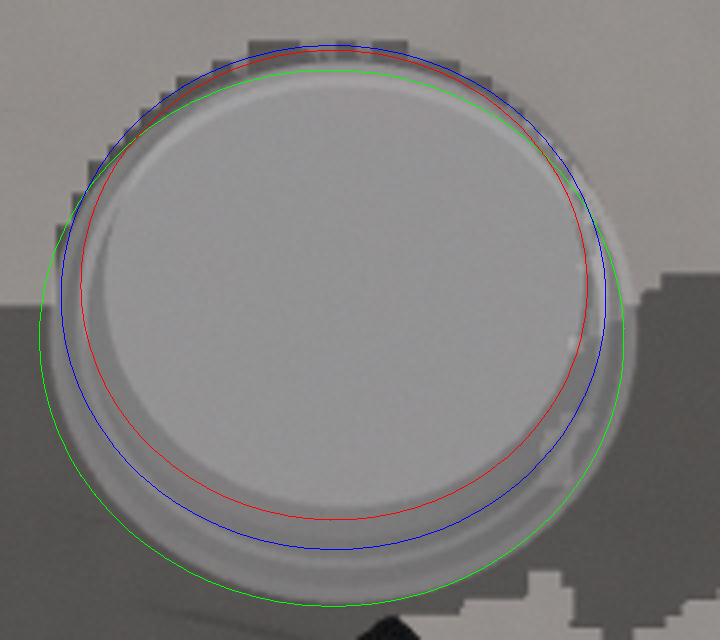

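{"fn": "jog_arm", "kwargs": {"deltas": [[[0, 0, 0], [-0.001, -0.0016, 0.003], 0.0854], [[0, 0, 0], [-0.001, -0.0016, 0.0052], 0.0854], [[0, 0, 0], [-0.001, -0.0016, 0.0052], 0.0854], [[0, 0, 0], [-0.001, -0.0016, 0.0052], 0.0854]]}}

```text
t: 8.55
tool_pos: [0.4284, -0.3191, -0.0001]
tool_rot: [-3.141, 0.001, 0.0]
contact_force: [-0.3, -0.7, 0.4]
opening: 0.0854
```

{"fn": "jog_arm", "kwargs": {"deltas": [[[0, 0, 0], [0, 0, 0], 0.055], [[0, 0, 0], [0, 0, 0], 0.055], [[0, 0, 0], [0, 0, 0], 0.055], [[0, 0, 0], [0, 0, 0], 0.055], [[0, 0, 0], [0, 0, 0], 0.055], [[0, 0, 0], [0, 0, 0], 0.055], [[0, 0, 0], [0, 0, 0], 0.055], [[0, 0, 0], [0, 0, 0], 0.055]], "squeeze": 40}}

```text
t: 9.22
tool_pos: [0.4291, -0.3197, 0.0007]
tool_rot: [3.141, -0.001, 0.001]
contact_force: [0.2, -0.9, 4.7]
opening: 0.0615
```

```bash
python3 - <<'E'
from h import *
w,C,o=look('w8.png'); print(o['tool_pos'].round(4),o['contact_force'],o['opening'])
E
```

```text
[ 0.4291 -0.3197  0.0007] [ 0.1557637  -0.85830414  4.73429009] 0.06149927964301141
```

View pics/w8.png

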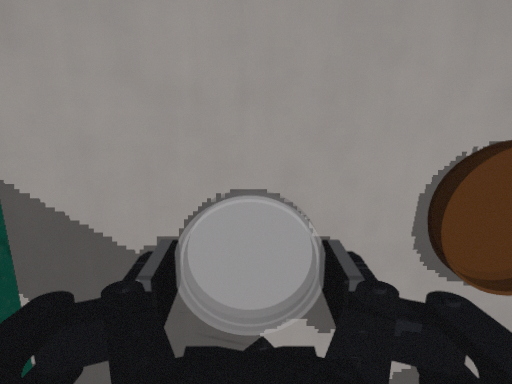

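{"fn": "jog_arm", "kwargs": {"deltas": [[[0, 0, 0], [0, 0, -0.015], 0.055], [[0, 0, 0], [0, 0, -0.04], 0.055], [[0, 0, 0], [0, 0, -0.07], 0.055], [[0, 0, 0], [0.01, -0.015, -0.095], 0.055], [[0, 0, 0], [0.028, -0.041, -0.1], 0.055], [[0, 0, 0], [0.046, -0.068, -0.1], 0.055], [[0, 0, 0], [0.064, -0.095, -0.1], 0.055], [[0, 0, 0], [0.082, -0.122, -0.1], 0.055], [[0, 0, 0], [0.1, -0.148, -0.1], 0.055], [[0, 0, 0], [0.112, -0.165, -0.1], 0.055], [[0, 0, 0], [0.112, -0.165, -0.1], 0.055], [[0, 0, 0], [0.112, -0.165, -0.1], 0.055]]}}

```text
t: 10.27
tool_pos: [0.5402, -0.1532, 0.099]
tool_rot: [-3.141, -0.003, 0.003]
contact_force: [0.0, 0.0, -0.1]
opening: 0.0614
```

```bash
python3 - <<'E'
from h import *
w,C,o=look('w9.png'); p=o['tool_pos']; print(p.round(4),o['contact_force'].round(2),o['opening'],yawnow())
z=p[2]-.0007
zoom('w9.png',C,[(p[0],p[1],z+.015,.0315),(p[0],p[1],z+.004,.0315)],'w9z.png',(160,170,340,330))
print(ctrl.get_obs()['tool_pos'].round(4))
E
```

```text
[ 0.5402 -0.1532  0.099 ] [ 0.03  0.03 -0.05] 0.06141199158436689 0.018560327860475966
[ 0.5399 -0.154   0.0991]
```

View pics/w9.png

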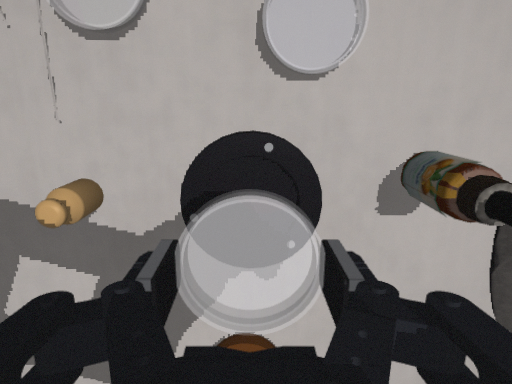

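View pics/w9z.png

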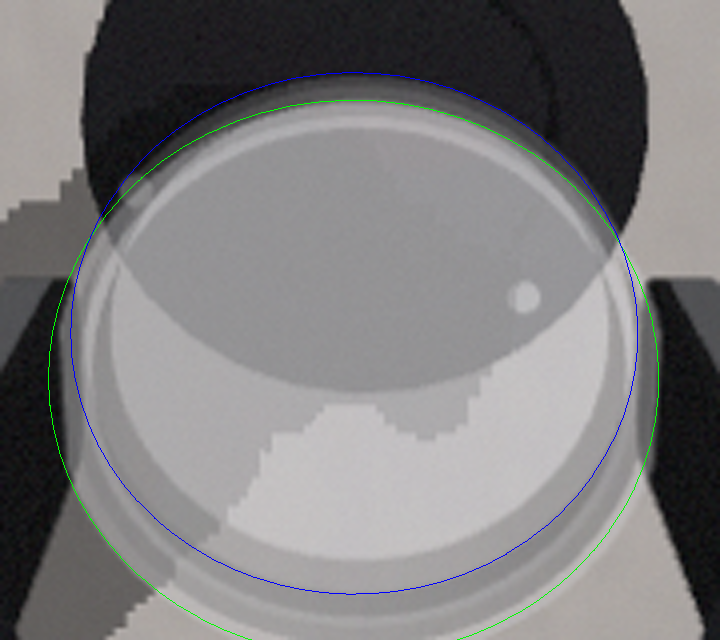

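```bash
python3 - <<'E'
from h import *
o=ctrl.get_obs(); p=np.array([0.5401,-.1536,.099]); o['tool_pos']=p; C=wristcam(o)
z=p[2]-.0007
zoom('w9.png',C,[(p[0],p[1],z+.015,.0315),(p[0],p[1],z,.03),(p[0]+.0,p[1]+.0015,z+.015,.0315)],'w9y.png',(160,180,340,345))
E
```

```text
(no output)
```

View pics/w9y.png

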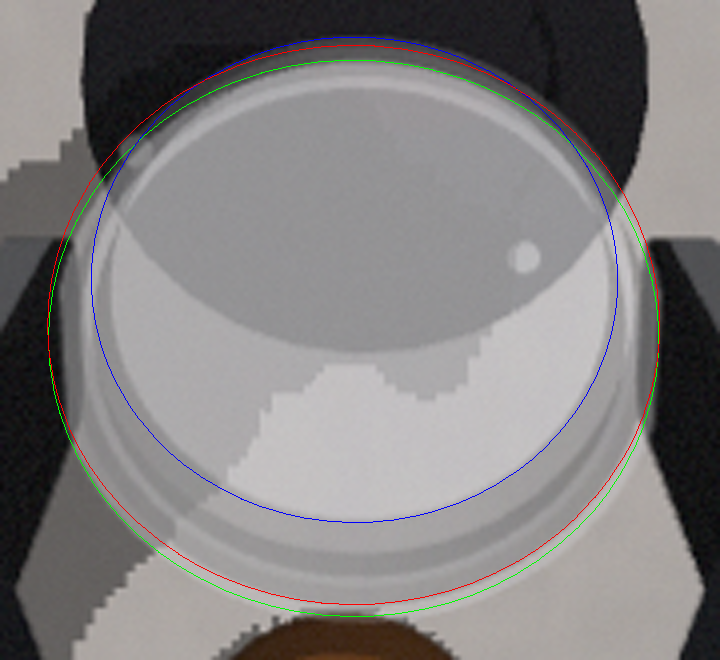

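{"fn": "jog_arm", "kwargs": {"deltas": [[[0, 0, 0], [0.001, 0.0015, 0.02], 0.055], [[0, 0, 0], [0.001, 0.0015, 0.045], 0.055], [[0, 0, 0], [0.001, 0.0015, 0.065], 0.055], [[0, 0, 0], [0.001, 0.0015, 0.073], 0.055], [[0, 0, 0], [0.001, 0.0015, 0.076], 0.055], [[0, 0, 0], [0.001, 0.0015, 0.076], 0.055], [[0, 0, 0], [0.001, 0.0015, 0.076], 0.055], [[0, 0, 0], [0.001, 0.0015, 0.076], 0.055]]}}

```text
t: 10.98
tool_pos: [0.5428, -0.1566, 0.0258]
tool_rot: [3.14, -0.001, 0.004]
contact_force: [0.6, 1.0, -0.1]
opening: 0.0614
```

```bash
python3 - <<'E'
from h import *
w,C,o=look('w10.png'); p=o['tool_pos']; print(p.round(4),o['contact_force'].round(2),o['opening'],yawnow())
n=fitcirc(w,C,.541,-.1553,.014,.05,sign=1); print(n)
zoom('w10.png',C,[(n[0],n[1],.014,.05),(.541,-.1553,.014,.0335),(p[0],p[1],p[2]-.0007+.015,.0315)],'w10z.png',(150,150,350,345))
E
```

```text
[ 0.5428 -0.1566  0.0258] [ 0.58  0.97 -0.13] 0.0613938243282285 -0.03757638053322257
(np.float64(0.5415927892306741), np.float64(-0.15472514736431744), np.float64(0.04930055517025147), np.int64(73), 0.3239122389114523)
```

View pics/w10z.png

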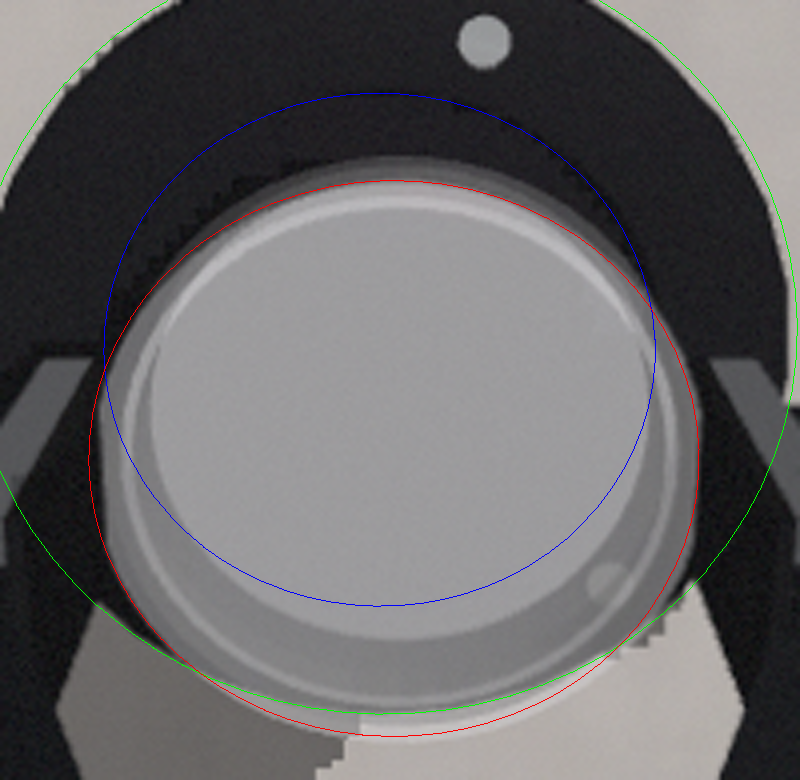

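{"fn": "jog_arm", "kwargs": {"deltas": [[[0, 0, 0], [0, 0, 0], 0.055], [[0, 0, 0], [0, 0, 0], 0.055], [[0, 0, 0], [0, 0, 0], 0.055], [[0, 0, 0], [0, 0, 0], 0.055], [[0, 0, 0], [0, 0, 0], 0.055], [[0, 0, 0], [0, 0, 0], 0.055], [[0, 0, 0], [0, 0, 0], 0.055], [[0, 0, 0], [0, 0, 0], 0.055]]}}

```text
t: 11.7
tool_pos: [0.5417, -0.1558, 0.0241]
tool_rot: [-3.142, 0.001, 0.0]
contact_force: [0.0, -0.3, -0.3]
opening: 0.0614
```

```bash
python3 - <<'E'
from h import *
w,C,o=look('w11.png'); p=o['tool_pos']; print(p.round(4),o['contact_force'].round(2),o['opening'],yawnow())
n=fitcirc(w,C,.541,-.1553,.014,.05,sign=1); print(n)
zoom('w11.png',C,[(n[0],n[1],.014,.05),(.541,-.1553,.014,.0335),(p[0],p[1],p[2]-.0007+.015,.0315)],'w11z.png',(150,150,350,345))
E
```

```text
[ 0.5417 -0.1558  0.0241] [ 0.02 -0.35 -0.32] 0.0614414582353462 -0.022829359893020488
(np.float64(0.54163787072805), np.float64(-0.1548893841087132), np.float64(0.04945364750604651), np.int64(89), 0.24170410485714555)
```

View pics/w11z.png

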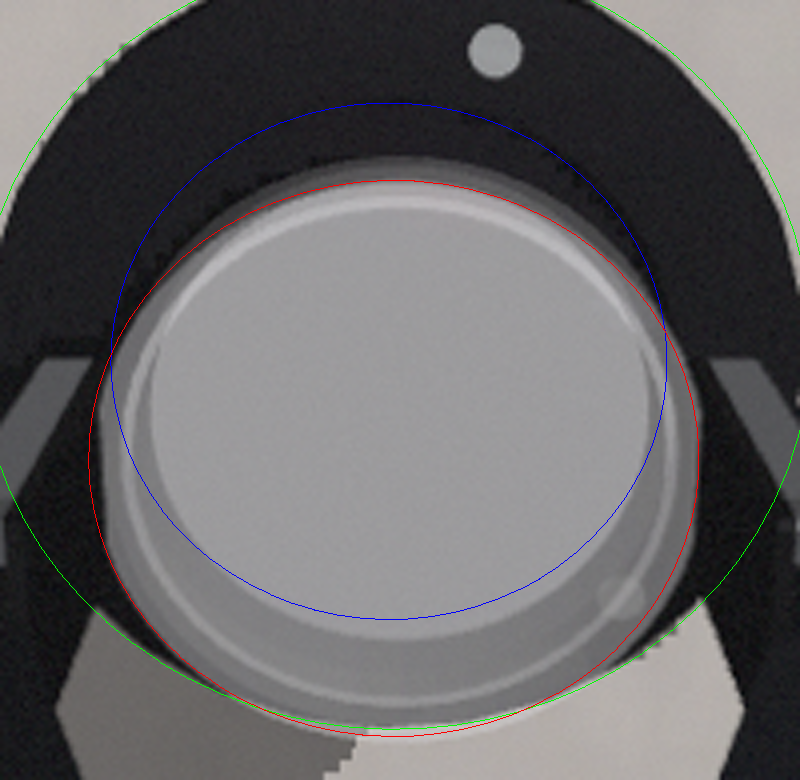

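{"fn": "jog_arm", "kwargs": {"deltas": [[[0, 0, 0], [-0.0008, -0.0003, 0.004], 0.055], [[0, 0, 0], [-0.0008, -0.0003, 0.008], 0.055], [[0, 0, 0], [-0.0008, -0.0003, 0.011], 0.055], [[0, 0, 0], [-0.0008, -0.0003, 0.0125], 0.055], [[0, 0, 0], [-0.0008, -0.0003, 0.0135], 0.055], [[0, 0, 0], [-0.0008, -0.0003, 0.0135], 0.055], [[0, 0, 0], [-0.0008, -0.0003, 0.0135], 0.055], [[0, 0, 0], [-0.0008, -0.0003, 0.0135], 0.055], [[0, 0, 0], [-0.0008, -0.0003, 0.0135], 0.055], [[0, 0, 0], [-0.0008, -0.0003, 0.0135], 0.055]]}}

```text
t: 12.58
tool_pos: [0.5411, -0.1556, 0.0108]
tool_rot: [3.141, -0.001, 0.001]
contact_force: [0.9, 0.5, 0.5]
opening: 0.0615
```

{"fn": "jog_arm", "kwargs": {"deltas": [[[0, 0, 0], [0, 0, 0.0006], 0.055], [[0, 0, 0], [0, 0, 0.0012], 0.055], [[0, 0, 0], [0, 0, 0.0012], 0.055], [[0, 0, 0], [0, 0, 0.0012], 0.055], [[0, 0, 0], [0, 0, 0.0012], 0.055]]}}

```text
t: 13.0
tool_pos: [0.541, -0.1556, 0.0096]
tool_rot: [3.142, -0.001, 0.0]
contact_force: [-1.1, 0.7, 2.2]
opening: 0.061
```

{"fn": "jog_arm", "kwargs": {"deltas": [[[0, 0, 0], [0, 0, 0], 0.07], [[0, 0, 0], [0, 0, 0], 0.0854], [[0, 0, 0], [0, 0, 0], 0.0854], [[0, 0, 0], [0, 0, 0], 0.0854], [[0, 0, 0], [0, 0, 0], 0.0854], [[0, 0, 0], [0, 0, -0.03], 0.0854], [[0, 0, 0], [0, 0, -0.06], 0.0854], [[0, 0, 0], [0, 0, -0.1], 0.0854], [[0, 0, 0], [0, 0, -0.13], 0.0854], [[0, 0, 0], [0, 0, -0.13], 0.0854], [[0, 0, 0], [0, 0, -0.13], 0.0854], [[0, 0, 0], [0, 0, -0.13], 0.0854]]}}

```text
t: 14.0
tool_pos: [0.5404, -0.1553, 0.1387]
tool_rot: [-3.141, 0.001, 0.002]
contact_force: [0.5, -1.1, -0.0]
opening: 0.0851
```

{"fn": "jog_arm", "kwargs": {"deltas": [[[0, 0, 0], [0, 0, 0], 0.0854], [[0, 0, 0], [0, 0, 0], 0.0854], [[0, 0, 0], [0, 0, 0], 0.0854], [[0, 0, 0], [0, 0, 0], 0.0854]]}}

```text
t: 14.33
tool_pos: [0.5403, -0.1553, 0.1381]
tool_rot: [-3.141, 0.001, 0.003]
contact_force: [0.3, 0.1, 0.6]
opening: 0.0856
```

```bash
python3 - <<'E'
from h import *
w,C,o=look('w12.png'); p=o['tool_pos']; print(p.round(4),o['contact_force'].round(2),o['opening'],yawnow())
n=fitcirc(w,C,.541,-.1553,.014,.05,sign=1); print(n)
x,y=n[:2]
zoom('w12.png',C,[(x,y,.014,.05),(x,y,.024,.0315),(x,y,.014,.0335)],'w12z.png',(170,100,350,280))
E
```

```text
[ 0.5403 -0.1553  0.1381] [0.27 0.06 0.63] 0.08564336697998759 -0.028597438363907168
(np.float64(0.5414158567908389), np.float64(-0.15508229849289618), np.float64(0.049474566089021434), np.int64(120), 0.15147732630870886)
```

View pics/w12.png

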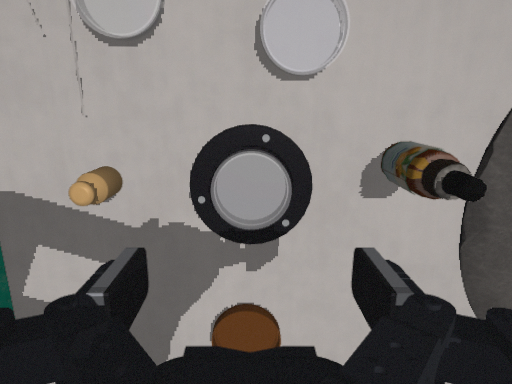

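View pics/w12z.png

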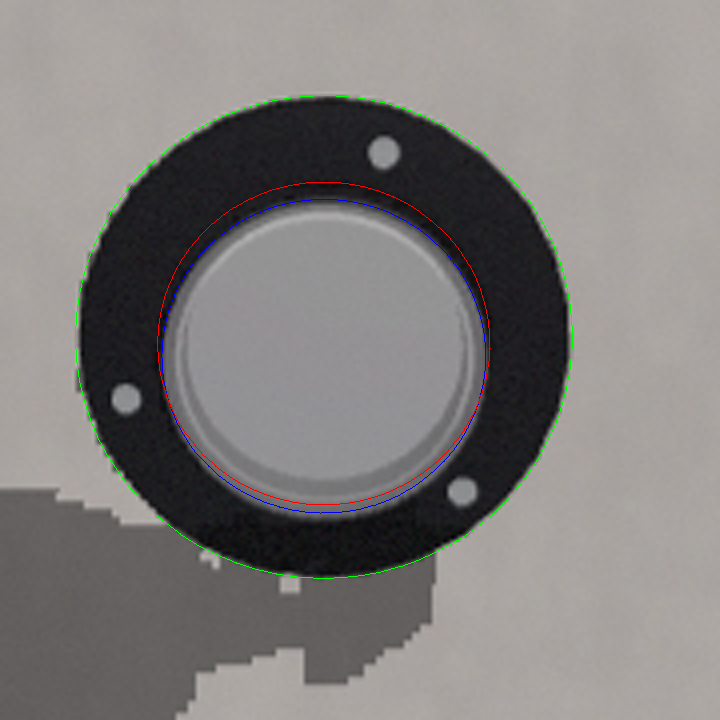

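{"fn": "jog_arm", "kwargs": {"deltas": [[[0, 0, 0], [0.01, -0.035, 0.003], 0.0854], [[0, 0, 0], [0.02, -0.07, 0.006], 0.0854], [[0, 0, 0], [0.03, -0.1, 0.008], 0.0854], [[0, 0, 0], [0.034, -0.116, 0.008], 0.0854], [[0, 0, 0], [0.034, -0.116, 0.008], 0.0854], [[0, 0, 0], [0.034, -0.116, 0.008], 0.0854], [[0, 0, 0], [0.034, -0.116, 0.008], 0.0854], [[0, 0, 0], [0.034, -0.116, 0.008], 0.0854], [[0, 0, 0], [0.034, -0.116, 0.008], 0.0854], [[0, 0, 0], [0.034, -0.116, 0.008], 0.0854]]}}

```text
t: 15.22
tool_pos: [0.5749, -0.0404, 0.1315]
tool_rot: [3.141, -0.003, 0.0]
contact_force: [1.0, -0.1, -0.0]
opening: 0.0854
```

```bash
python3 - <<'E'
from h import *
w,C,o=look('w13.png'); p=o['tool_pos']; print(p.round(4),o['opening'],yawnow())
f=fitcirc(w,C,.575,-.039,.015,.0315); print(f)
c=world2pix(C,[[f[0],f[1],.015]])[0].astype(int); print(c)
x,y=f[:2]
zoom('w13.png',C,[(x,y,.015,.0315),(x,y,.004,.0315)],'w13z.png',(c[0]-60,c[1]-60,c[0]+60,c[1]+60),6)
E
```

```text
[ 0.5749 -0.0404  0.1315] 0.08539971861670223 -0.0998179143065382
(np.float64(0.5768268433187612), np.float64(-0.03873340600971014), np.float64(0.031162270849129387), np.int64(110), 0.6080485652789509)
[251 187]
```

View pics/w13.png

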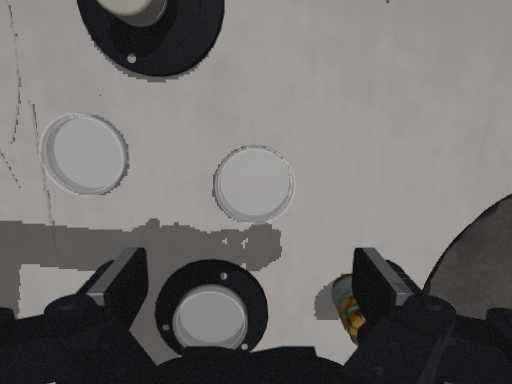

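View pics/w13z.png

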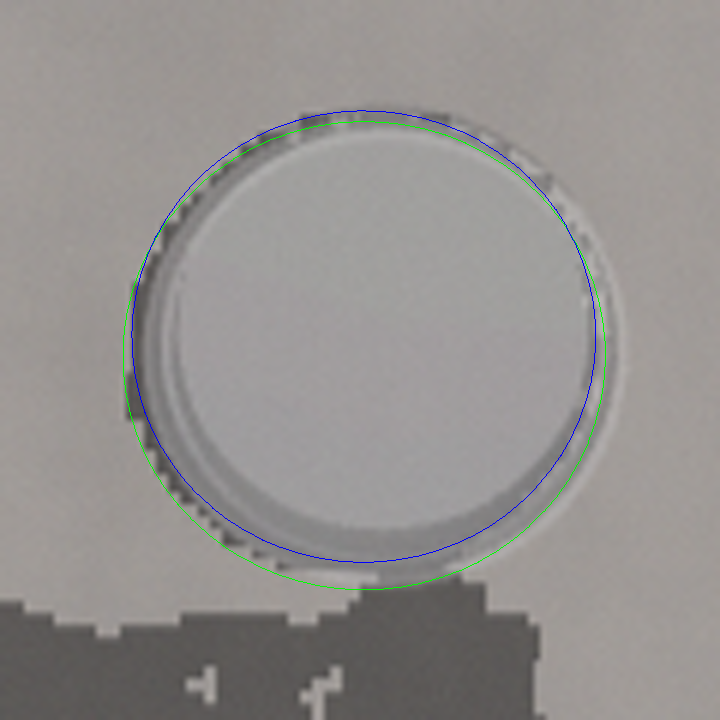

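{"fn": "jog_arm", "kwargs": {"deltas": [[[0, 0, 0], [0.0035, -0.0025, 0.03], 0.0854], [[0, 0, 0], [0.0035, -0.0025, 0.06], 0.0854], [[0, 0, 0], [0.0035, -0.0025, 0.09], 0.0854], [[0, 0, 0], [0.0035, -0.0025, 0.11], 0.0854], [[0, 0, 0], [0.0035, -0.0025, 0.12], 0.0854], [[0, 0, 0], [0.0035, -0.0025, 0.12], 0.0854], [[0, 0, 0], [0.0035, -0.0025, 0.12], 0.0854], [[0, 0, 0], [0.0035, -0.0025, 0.12], 0.0854], [[0, 0, 0], [0.0035, -0.0025, 0.12], 0.0854], [[0, 0, 0], [0.0035, -0.0025, 0.12], 0.0854], [[0, 0, 0], [0.0035, -0.0025, 0.12], 0.0854], [[0, 0, 0], [0.0035, -0.0025, 0.12], 0.0854]]}}

```text
t: 16.27
tool_pos: [0.579, -0.0371, 0.0122]
tool_rot: [3.141, -0.001, 0.002]
contact_force: [0.1, 0.2, 0.3]
opening: 0.0856
```

```bash
python3 - <<'E'
from h import *
w,C,o=look('w14.png'); p=o['tool_pos']; print(p.round(4),o['opening'],yawnow(),o['contact_force'].round(1))
x,y=.5785,-.038
zoom('w14.png',C,[(x,y,.015,.0315),(x,y,.004,.0315)],'w14z.png',(150,170,350,340),4)
E
```

```text
[ 0.579  -0.0371  0.0122] 0.08559927745620717 -0.02228249369890023 [0.1 0.2 0.3]
```

View pics/w14z.png

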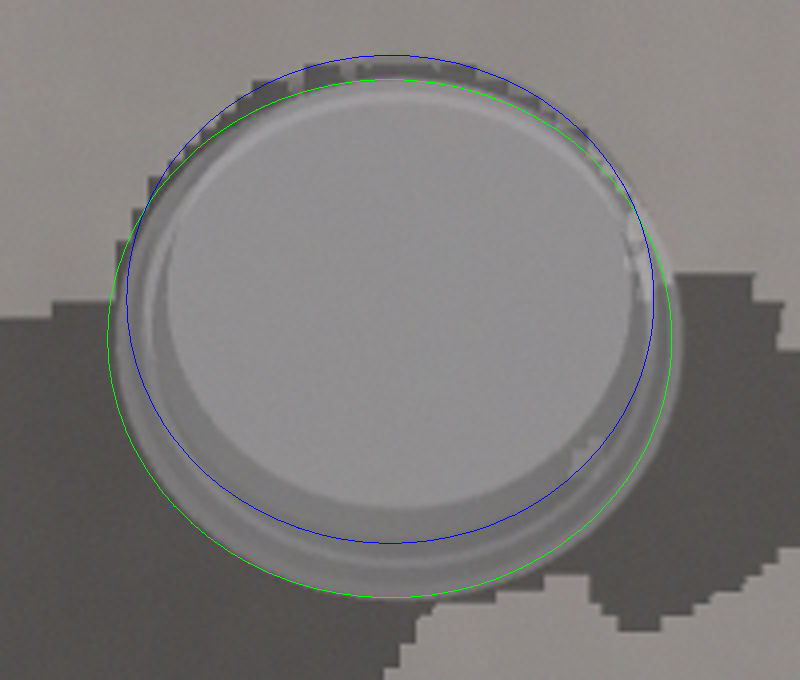

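{"fn": "jog_arm", "kwargs": {"deltas": [[[0, 0, 0], [0, 0.0009, 0.004], 0.0854], [[0, 0, 0], [0, 0.0009, 0.008], 0.0854], [[0, 0, 0], [0, 0.0009, 0.011], 0.0854], [[0, 0, 0], [0, 0.0009, 0.011], 0.0854], [[0, 0, 0], [0, 0.0009, 0.011], 0.055], [[0, 0, 0], [0, 0.0009, 0.011], 0.055], [[0, 0, 0], [0, 0.0009, 0.011], 0.055], [[0, 0, 0], [0, 0.0009, 0.011], 0.055], [[0, 0, 0], [0, 0.0009, 0.011], 0.055], [[0, 0, 0], [0, 0.0009, 0.011], 0.055], [[0, 0, 0], [0, 0.0009, 0.011], 0.055], [[0, 0, 0], [0, 0.0009, 0.011], 0.055]]}}

```text
t: 17.32
tool_pos: [0.5789, -0.038, 0.0008]
tool_rot: [3.141, -0.001, 0.001]
contact_force: [0.7, -0.2, 2.2]
opening: 0.0612
```

{"fn": "jog_arm", "kwargs": {"deltas": [[[0, 0, 0], [0, 0, 0], 0.055], [[0, 0, 0], [0, 0, 0], 0.055], [[0, 0, 0], [0, 0, 0], 0.055]]}}

```text
t: 17.57
tool_pos: [0.5789, -0.038, 0.0008]
tool_rot: [3.141, -0.001, 0.001]
contact_force: [0.0, -0.7, 3.1]
opening: 0.0616
```

{"fn": "jog_arm", "kwargs": {"deltas": [[[0, 0, 0], [0, 0, -0.015], 0.055], [[0, 0, 0], [0, 0, -0.04], 0.055], [[0, 0, 0], [0, 0, -0.07], 0.055], [[0, 0, 0], [-0.005, 0.015, -0.084], 0.055], [[0, 0, 0], [-0.014, 0.045, -0.084], 0.055], [[0, 0, 0], [-0.024, 0.075, -0.084], 0.055], [[0, 0, 0], [-0.034, 0.105, -0.084], 0.055], [[0, 0, 0], [-0.038, 0.117, -0.084], 0.055], [[0, 0, 0], [-0.038, 0.117, -0.084], 0.055], [[0, 0, 0], [-0.038, 0.117, -0.084], 0.055], [[0, 0, 0], [-0.038, 0.117, -0.084], 0.055], [[0, 0, 0], [-0.038, 0.117, -0.084], 0.055]]}}

```text
t: 18.57
tool_pos: [0.5405, -0.1537, 0.0841]
tool_rot: [-3.141, -0.001, 0.001]
contact_force: [0.4, 0.5, 0.4]
opening: 0.0613
```

{"fn": "jog_arm", "kwargs": {"deltas": [[[0, 0, 0], [0, 0, 0.02], 0.055], [[0, 0, 0], [0, 0, 0.035], 0.055], [[0, 0, 0], [0, 0, 0.045], 0.055], [[0, 0, 0], [0, 0, 0.05], 0.055], [[0, 0, 0], [0, 0, 0.05], 0.055], [[0, 0, 0], [0, 0, 0.05], 0.055], [[0, 0, 0], [0, 0, 0.05], 0.055], [[0, 0, 0], [0, 0, 0.05], 0.055], [[0, 0, 0], [0, 0, 0.05], 0.055], [[0, 0, 0], [0, 0, 0.05], 0.055], [[0, 0, 0], [0, 0, 0.05], 0.055]]}}

```text
t: 19.48
tool_pos: [0.5406, -0.1551, 0.0348]
tool_rot: [3.141, -0.001, 0.001]
contact_force: [-0.1, 0.2, 0.0]
opening: 0.0617
```

```bash
python3 - <<'E'
from h import *
w,C,o=look('w15.png'); p=o['tool_pos']; print(p.round(4),o['opening'],yawnow(),o['contact_force'].round(1))
n=fitcirc(w,C,.541,-.1553,.014,.05,sign=1); print(n)
zoom('w15.png',C,[(.5414,-.1551,.014,.05),(.5414,-.1551,.024,.0315),(p[0],p[1],p[2]-.0008+.015,.0315)],'w15z.png',(150,150,350,345))
E
```

```text
[ 0.5406 -0.1551  0.0348] 0.061669777166282615 -0.03378292707519076 [-0.1  0.2  0. ]
(np.float64(0.5415462382633134), np.float64(-0.15438233708976382), np.float64(0.04909564631763955), np.int64(69), 0.2908841519709999)
```

View pics/w15z.png

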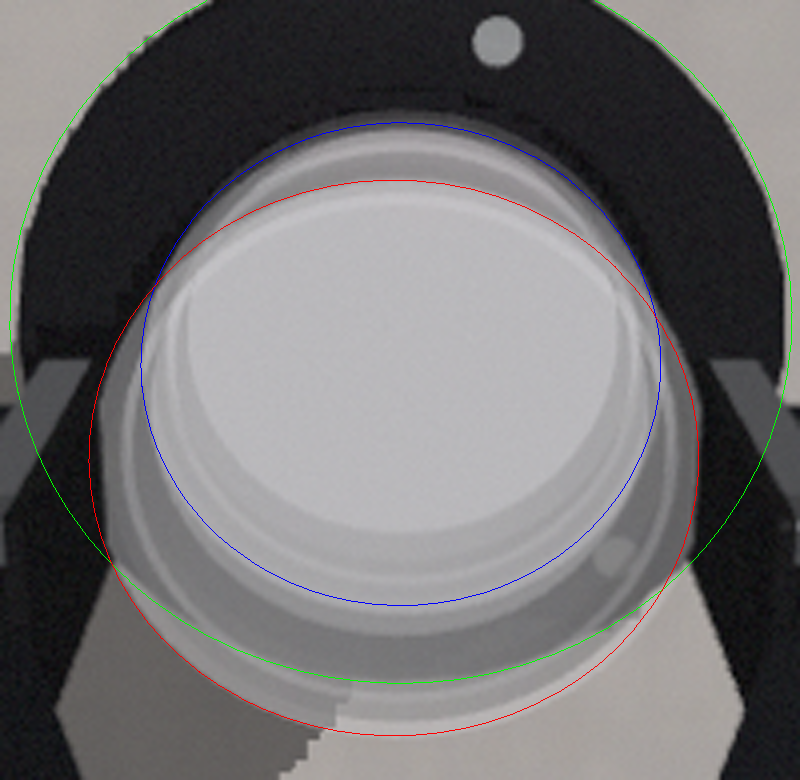

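{"fn": "jog_arm", "kwargs": {"deltas": [[[0, 0, 0], [0.0004, -0.0002, 0.004], 0.055], [[0, 0, 0], [0.0004, -0.0002, 0.007], 0.055], [[0, 0, 0], [0.0004, -0.0002, 0.009], 0.055], [[0, 0, 0], [0.0004, -0.0002, 0.0095], 0.055], [[0, 0, 0], [0.0004, -0.0002, 0.01], 0.055], [[0, 0, 0], [0.0004, -0.0002, 0.01], 0.055], [[0, 0, 0], [0.0004, -0.0002, 0.01], 0.055], [[0, 0, 0], [0.0004, -0.0002, 0.01], 0.055], [[0, 0, 0], [0.0004, -0.0002, 0.01], 0.055]]}}

```text
t: 20.28
tool_pos: [0.5406, -0.1546, 0.025]
tool_rot: [-3.141, 0.0, 0.002]
contact_force: [-3.5, 1.9, 6.2]
opening: 0.0615
```

{"fn": "jog_arm", "kwargs": {"deltas": [[[0, 0, 0], [0, 0, 0], 0.07], [[0, 0, 0], [0, 0, 0], 0.0854], [[0, 0, 0], [0, 0, 0], 0.0854], [[0, 0, 0], [0, 0, 0], 0.0854], [[0, 0, 0], [0, 0, 0], 0.0854], [[0, 0, 0], [0, 0, -0.03], 0.0854], [[0, 0, 0], [0, 0, -0.06], 0.0854], [[0, 0, 0], [0, 0, -0.1], 0.0854], [[0, 0, 0], [0, 0, -0.12], 0.0854], [[0, 0, 0], [0, 0, -0.12], 0.0854], [[0, 0, 0], [0, 0, -0.12], 0.0854], [[0, 0, 0], [0, 0, -0.12], 0.0854]]}}

```text
t: 21.28
tool_pos: [0.5401, -0.1544, 0.1432]
tool_rot: [-3.141, 0.001, 0.003]
contact_force: [0.7, 1.2, -1.8]
opening: 0.0854
```

{"fn": "jog_arm", "kwargs": {"deltas": [[[0, 0, 0], [0, 0, 0], 0.0854], [[0, 0, 0], [0, 0, 0], 0.0854], [[0, 0, 0], [0, 0, 0], 0.0854], [[0, 0, 0], [0, 0, 0], 0.0854]]}}

```text
t: 21.62
tool_pos: [0.5403, -0.1545, 0.1433]
tool_rot: [-3.141, 0.001, 0.003]
contact_force: [-0.2, -0.5, 0.4]
opening: 0.0858
```

```bash
python3 - <<'E'
from h import *
w,C,o=look('w16.png'); p=o['tool_pos']; print(p.round(4),o['opening'],yawnow())
n=fitcirc(w,C,.541,-.1553,.014,.05,sign=1); print(n)
x,y=.5414,-.1551
zoom('w16.png',C,[(x,y,.014,.05),(x,y,.024,.0315),(x,y,.039,.0315)],'w16z.png',(170,100,350,280))
look('t16.png','top')
E
```

```text
[ 0.5403 -0.1545  0.1433] 0.08578159799323894 -0.029298215565440062
(np.float64(0.5413959010412284), np.float64(-0.1551203397855296), np.float64(0.04951224266975859), np.int64(120), 0.09693926938258453)
```

View pics/w16z.png

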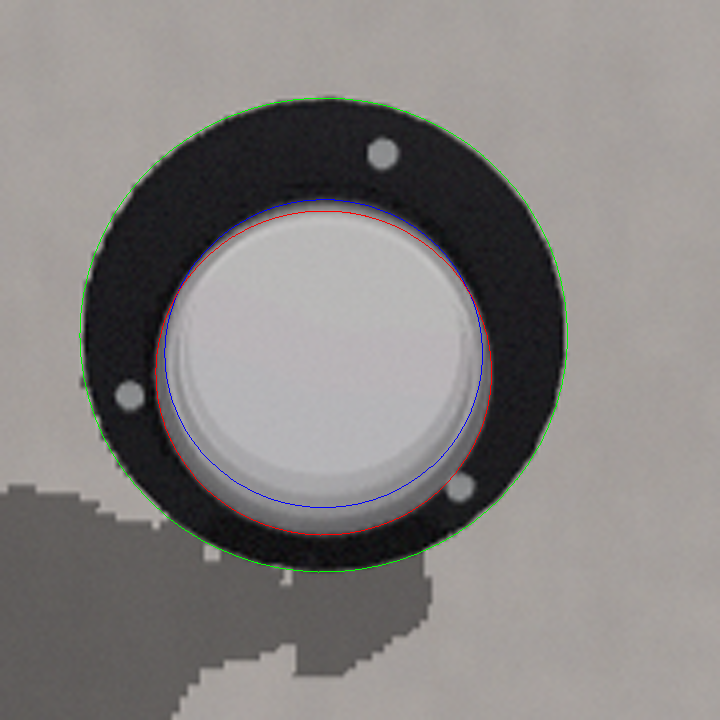

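View pics/t16.png

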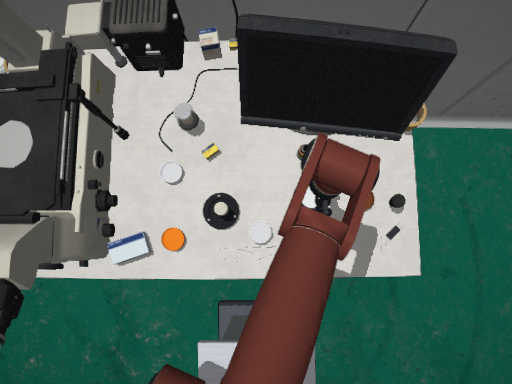

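{"fn": "jog_arm", "kwargs": {"deltas": [[[0, 0, 0], [-0.018, -0.028, 0.003], 0.0854], [[0, 0, 0], [-0.036, -0.056, 0.006], 0.0854], [[0, 0, 0], [-0.054, -0.084, 0.01], 0.0854], [[0, 0, 0], [-0.072, -0.112, 0.012], 0.0854], [[0, 0, 0], [-0.088, -0.138, 0.012], 0.0854], [[0, 0, 0], [-0.091, -0.141, 0.012], 0.0854], [[0, 0, 0], [-0.091, -0.141, 0.012], 0.0854], [[0, 0, 0], [-0.091, -0.141, 0.012], 0.0854], [[0, 0, 0], [-0.091, -0.141, 0.012], 0.0854], [[0, 0, 0], [-0.091, -0.141, 0.012], 0.0854], [[0, 0, 0], [-0.091, -0.141, 0.012], 0.0854]]}}

```text
t: 22.63
tool_pos: [0.4505, -0.0145, 0.1326]
tool_rot: [3.141, -0.003, 0.0]
contact_force: [-0.3, 0.9, -0.3]
opening: 0.0851
```

```bash
python3 - <<'E'
from h import *
w,C,o=look('w17.png'); p=o['tool_pos']; print(p.round(4),o['opening'],yawnow())
x,y=.450,-.013
c=world2pix(C,[[x,y,.015]])[0].astype(int); print(c)
zoom('w17.png',C,[(x,y,.015,.0315),(x,y,.004,.0315)],'w17z.png',(c[0]-60,c[1]-60,c[0]+60,c[1]+60),6)
E
```

```text
[ 0.4505 -0.0145  0.1326] 0.0851120504888117 -0.09577401367620293
[248 186]
```

View pics/w17z.png

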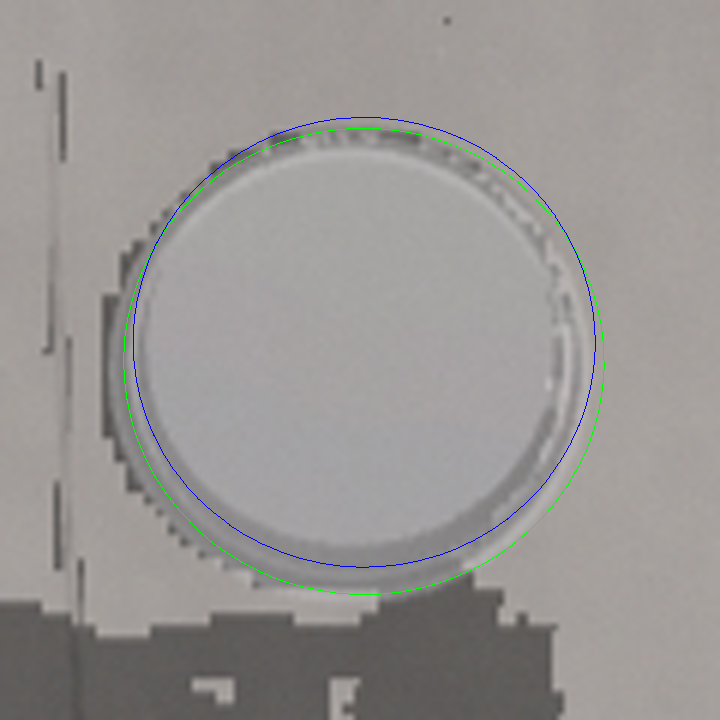

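{"fn": "jog_arm", "kwargs": {"deltas": [[[0, 0, 0], [-0.0025, -0.0018, 0.03], 0.0854], [[0, 0, 0], [-0.0025, -0.0018, 0.06], 0.0854], [[0, 0, 0], [-0.0025, -0.0018, 0.09], 0.0854], [[0, 0, 0], [-0.0025, -0.0018, 0.11], 0.0854], [[0, 0, 0], [-0.0025, -0.0018, 0.12], 0.0854], [[0, 0, 0], [-0.0025, -0.0018, 0.12], 0.0854], [[0, 0, 0], [-0.0025, -0.0018, 0.12], 0.0854], [[0, 0, 0], [-0.0025, -0.0018, 0.12], 0.0854], [[0, 0, 0], [-0.0025, -0.0018, 0.12], 0.0854], [[0, 0, 0], [-0.0025, -0.0018, 0.12], 0.0854], [[0, 0, 0], [-0.0025, -0.0018, 0.12], 0.0854], [[0, 0, 0], [-0.0025, -0.0018, 0.12], 0.0854]]}}

```text
t: 23.68
tool_pos: [0.4479, -0.012, 0.0131]
tool_rot: [3.141, -0.001, 0.002]
contact_force: [0.2, -0.2, -0.3]
opening: 0.0853
```

```bash
python3 - <<'E'
from h import *
w,C,o=look('w18.png'); p=o['tool_pos']; print(p.round(4),o['opening'],yawnow(),o['contact_force'].round(1))
x,y=.4486,-.0125
zoom('w18.png',C,[(x,y,.015,.0315),(x,y,.004,.0315)],'w18z.png',(150,170,350,340),4)
E
```

```text
[ 0.4479 -0.012   0.0131] 0.08529154894382815 -0.02438569929220539 [ 0.2 -0.2 -0.3]
```

View pics/w18z.png

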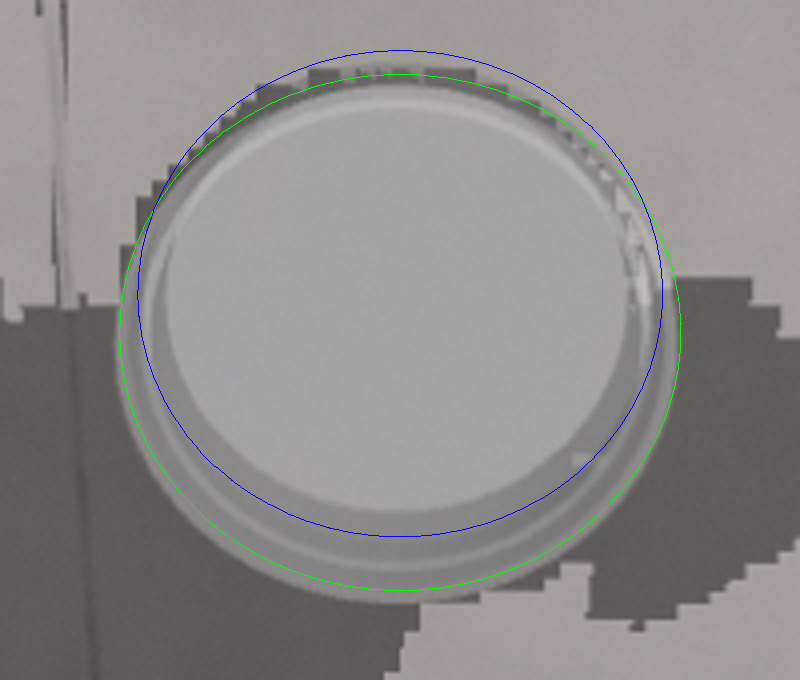

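{"fn": "jog_arm", "kwargs": {"deltas": [[[0, 0, 0], [0, 0.002, 0.004], 0.0854], [[0, 0, 0], [0, 0.002, 0.009], 0.0854], [[0, 0, 0], [0, 0.002, 0.012], 0.0854], [[0, 0, 0], [0, 0.002, 0.012], 0.0854], [[0, 0, 0], [0, 0.002, 0.012], 0.055], [[0, 0, 0], [0, 0.002, 0.012], 0.055], [[0, 0, 0], [0, 0.002, 0.012], 0.055], [[0, 0, 0], [0, 0.002, 0.012], 0.055], [[0, 0, 0], [0, 0.002, 0.012], 0.055], [[0, 0, 0], [0, 0.002, 0.012], 0.055], [[0, 0, 0], [0, 0.002, 0.012], 0.055], [[0, 0, 0], [0, 0.002, 0.012], 0.055]]}}

```text
t: 24.73
tool_pos: [0.4478, -0.0139, 0.0008]
tool_rot: [3.141, -0.001, 0.001]
contact_force: [-0.6, 0.3, 3.8]
opening: 0.0612
```

{"fn": "jog_arm", "kwargs": {"deltas": [[[0, 0, 0], [0, 0, 0], 0.055], [[0, 0, 0], [0, 0, 0], 0.055], [[0, 0, 0], [0, 0, 0], 0.055]]}}

```text
t: 24.98
tool_pos: [0.4478, -0.0139, 0.0008]
tool_rot: [3.142, -0.001, 0.001]
contact_force: [-0.2, 0.7, 3.6]
opening: 0.0614
```

{"fn": "jog_arm", "kwargs": {"deltas": [[[0, 0, 0], [0, 0, -0.015], 0.055], [[0, 0, 0], [0, 0, -0.045], 0.055], [[0, 0, 0], [0, 0, -0.075], 0.055], [[0, 0, 0], [0.015, 0.022, -0.094], 0.055], [[0, 0, 0], [0.033, 0.05, -0.094], 0.055], [[0, 0, 0], [0.052, 0.078, -0.094], 0.055], [[0, 0, 0], [0.07, 0.106, -0.094], 0.055], [[0, 0, 0], [0.088, 0.133, -0.094], 0.055], [[0, 0, 0], [0.0932, 0.1411, -0.094], 0.055], [[0, 0, 0], [0.0932, 0.1411, -0.094], 0.055], [[0, 0, 0], [0.0932, 0.1411, -0.094], 0.055], [[0, 0, 0], [0.0932, 0.1411, -0.094], 0.055]]}}

```text
t: 25.98
tool_pos: [0.5393, -0.1537, 0.0934]
tool_rot: [-3.14, -0.0, 0.003]
contact_force: [-0.1, 0.4, 0.3]
opening: 0.0612
```

{"fn": "jog_arm", "kwargs": {"deltas": [[[0, 0, 0], [0, 0, 0.02], 0.055], [[0, 0, 0], [0, 0, 0.035], 0.055], [[0, 0, 0], [0, 0, 0.043], 0.055], [[0, 0, 0], [0, 0, 0.045], 0.055], [[0, 0, 0], [0, 0, 0.045], 0.055], [[0, 0, 0], [0, 0, 0.045], 0.055], [[0, 0, 0], [0, 0, 0.045], 0.055], [[0, 0, 0], [0, 0, 0.045], 0.055], [[0, 0, 0], [0, 0, 0.045], 0.055], [[0, 0, 0], [0, 0, 0.045], 0.055], [[0, 0, 0], [0, 0, 0.045], 0.055]]}}

```text
t: 26.9
tool_pos: [0.5407, -0.1552, 0.0497]
tool_rot: [3.141, -0.001, 0.001]
contact_force: [0.5, 0.1, -0.2]
opening: 0.0613
```

```bash
python3 - <<'E'
from h import *
w,C,o=look('w19.png'); p=o['tool_pos']; print(p.round(4),o['opening'],yawnow(),o['contact_force'].round(1))
zoom('w19.png',C,[(.5414,-.1551,.014,.05),(.5414,-.1551,.039,.0315),(p[0],p[1],p[2]-.0008+.015,.0315)],'w19z.png',(150,150,350,345))
E
```

```text
[ 0.5407 -0.1552  0.0497] 0.06127045066769687 -0.033754389581767096 [ 0.5  0.1 -0.2]
```

View pics/w19z.png

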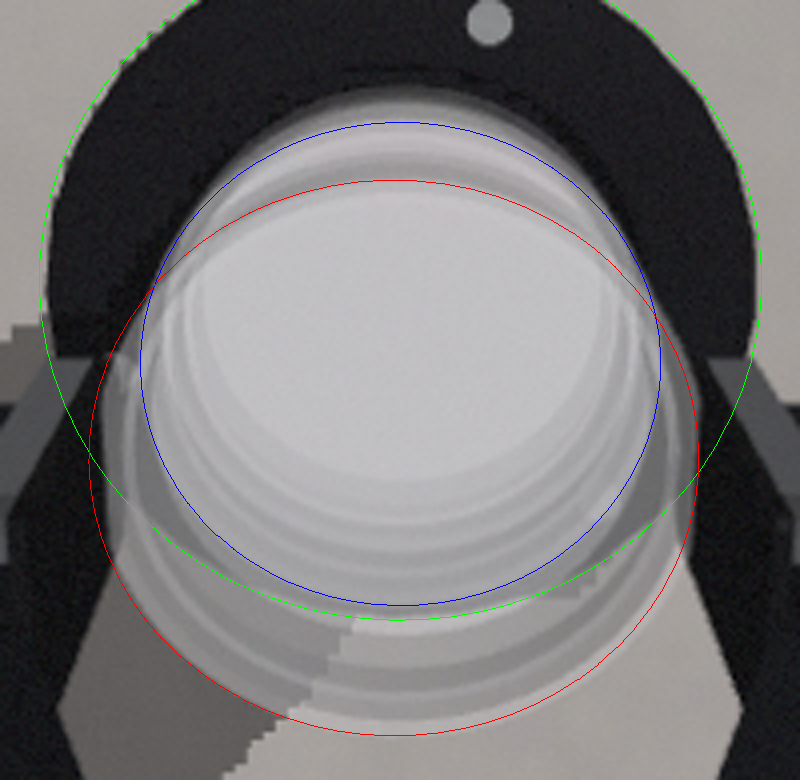

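{"fn": "jog_arm", "kwargs": {"deltas": [[[0, 0, 0], [0.0003, -0.0002, 0.004], 0.055], [[0, 0, 0], [0.0003, -0.0002, 0.007], 0.055], [[0, 0, 0], [0.0003, -0.0002, 0.0085], 0.055], [[0, 0, 0], [0.0003, -0.0002, 0.0095], 0.055], [[0, 0, 0], [0.0003, -0.0002, 0.0097], 0.055], [[0, 0, 0], [0.0003, -0.0002, 0.0097], 0.055], [[0, 0, 0], [0.0003, -0.0002, 0.0097], 0.055], [[0, 0, 0], [0.0003, -0.0002, 0.0097], 0.055], [[0, 0, 0], [0.0003, -0.0002, 0.0097], 0.055]]}}

```text
t: 27.7
tool_pos: [0.5405, -0.1546, 0.0402]
tool_rot: [-3.141, 0.001, 0.002]
contact_force: [-3.0, 2.3, 5.2]
opening: 0.0611
```

{"fn": "jog_arm", "kwargs": {"deltas": [[[0, 0, 0], [0, 0, 0], 0.07], [[0, 0, 0], [0, 0, 0], 0.0854], [[0, 0, 0], [0, 0, 0], 0.0854], [[0, 0, 0], [0, 0, 0], 0.0854], [[0, 0, 0], [0, 0, 0], 0.0854], [[0, 0, 0], [0, 0, -0.03], 0.0854], [[0, 0, 0], [0, 0, -0.06], 0.0854], [[0, 0, 0], [0, 0, -0.1], 0.0854], [[0, 0, 0], [0, 0, -0.12], 0.0854], [[0, 0, 0], [0, 0, -0.12], 0.0854], [[0, 0, 0], [0, 0, -0.12], 0.0854], [[0, 0, 0], [0, 0, -0.12], 0.0854]]}}

```text
t: 28.7
tool_pos: [0.5402, -0.1545, 0.1585]
tool_rot: [-3.141, 0.001, 0.003]
contact_force: [-0.3, -0.2, -0.9]
opening: 0.0853
```

{"fn": "jog_arm", "kwargs": {"deltas": [[[0, 0, 0], [0, 0, 0], 0.0854], [[0, 0, 0], [0, 0, 0], 0.0854], [[0, 0, 0], [0, 0, 0], 0.0854], [[0, 0, 0], [0, 0, 0], 0.0854]]}}

```text
t: 29.03
tool_pos: [0.5403, -0.1546, 0.1586]
tool_rot: [-3.141, 0.001, 0.003]
contact_force: [0.1, -0.8, 0.7]
opening: 0.0851
```

```bash
python3 - <<'E'
from h import *
w,C,o=look('w20.png'); p=o['tool_pos']; print(p.round(4),o['opening'],yawnow(),ctrl.get_obs()['q'].round(2))
n=fitcirc(w,C,.541,-.1553,.014,.05,sign=1); print(n)
x,y=.5414,-.1551
zoom('w20.png',C,[(x,y,.014,.05),(x,y,.024,.0315),(x,y,.054,.0315)],'w20z.png',(170,100,350,280))
t,T,_=look('t20.png','top')
f=fitcirc(t,T,.6094,.2306,.015,.0315); print(f)
E
```

```text
[ 0.5403 -0.1546  0.1586] 0.08511331086812475 -0.026053647640817825 [-0.41 -0.04  1.83  0.    1.35 -0.41]
(np.float64(0.5413157026508764), np.float64(-0.15514955441519185), np.float64(0.04956395350047879), np.int64(118), 0.04975527792697027)
(np.float64(0.6114526754874987), np.float64(0.23102969550814012), np.float64(0.026342634375694843), np.int64(112), 0.6084756530851999)
```

View pics/w20z.png

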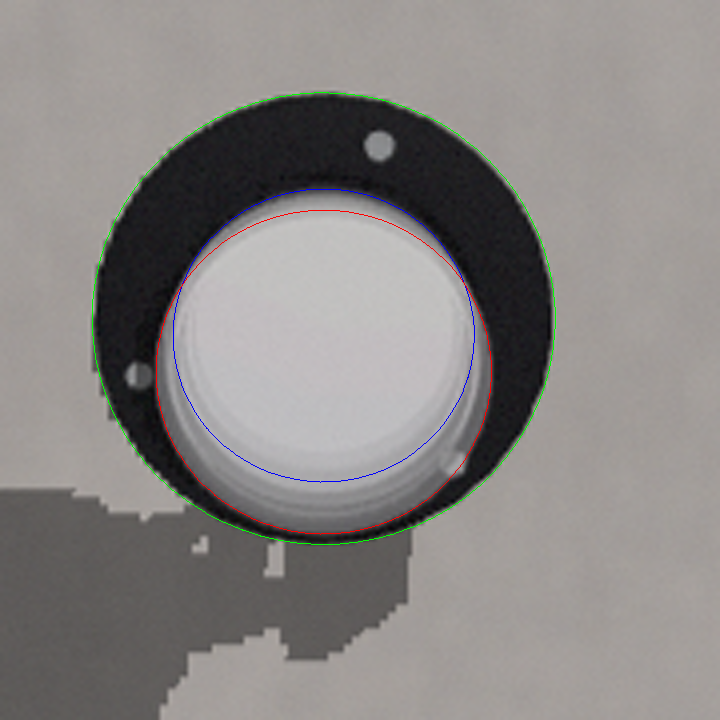

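View pics/t20.png

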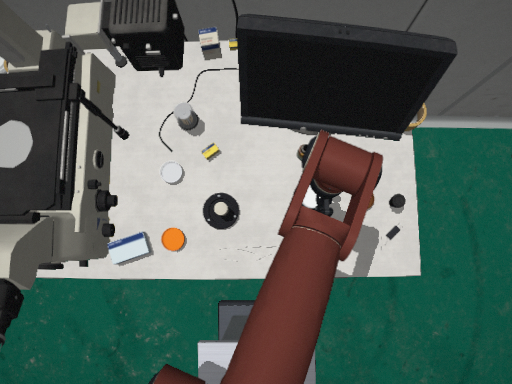

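{"fn": "jog_arm", "kwargs": {"deltas": [[[0, 0, -7], [0.006, -0.032, 0], 0.0854], [[0, 0, -14], [0.012, -0.064, 0], 0.0854], [[0, 0, -21], [0.018, -0.096, 0], 0.0854], [[0, 0, -28], [0.025, -0.128, 0], 0.0854], [[0, 0, -35], [0.031, -0.16, 0], 0.0854], [[0, 0, -42], [0.037, -0.192, 0], 0.0854], [[0, 0, -49], [0.043, -0.224, 0], 0.0854], [[0, 0, -56], [0.05, -0.256, 0], 0.0854], [[0, 0, -63], [0.056, -0.288, 0], 0.0854], [[0, 0, -70], [0.062, -0.32, 0], 0.0854], [[0, 0, -77], [0.068, -0.352, 0], 0.0854], [[0, 0, -84], [0.075, -0.38, 0.005], 0.0854]]}}

```text
t: 30.13
tool_pos: [0.6166, 0.2275, 0.1558]
tool_rot: [2.327, 2.109, 0.003]
contact_force: [-0.4, -0.8, -0.6]
opening: 0.0852
```

```bash
python3 - <<'E'
from h import *
print(yawnow(),ctrl.get_obs()['q'].round(2)); rel([.615,.231,.135],90)
E
```

```text
84.36569755717365 [ 0.24  0.18  1.6   0.    1.36 -1.23]
turn [ 0.11 -0.05 -5.63] shift [ 0.0033 -0.002   0.0208] rows 0.8
```

{"fn": "jog_arm", "kwargs": {"deltas": [[[0, 0, -5.8], [0.001, -0.001, 0.01], 0.0854], [[0, 0, -5.8], [0.001, -0.001, 0.02], 0.0854], [[0, 0, -5.8], [0.001, -0.001, 0.02], 0.0854], [[0, 0, -5.8], [0.001, -0.001, 0.02], 0.0854], [[0, 0, -5.8], [0.001, -0.001, 0.02], 0.0854], [[0, 0, -5.8], [0.001, -0.001, 0.02], 0.0854], [[0, 0, -5.8], [0.001, -0.001, 0.02], 0.0854], [[0, 0, -5.8], [0.001, -0.001, 0.02], 0.0854]]}}

```text
t: 30.8
tool_pos: [0.6155, 0.2258, 0.1355]
tool_rot: [2.227, 2.215, 0.002]
contact_force: [0.4, -0.2, -0.4]
opening: 0.0854
```

```bash
python3 - <<'E'
from h import *
w,C,o=look('w21.png'); p=o['tool_pos']; print(p.round(4),o['opening'],yawnow())
x,y=.614,.231
c=world2pix(C,[[x,y,.015]])[0].astype(int); print(c)
zoom('w21.png',C,[(x,y,.015,.0315),(x,y,.004,.0315)],'w21z.png',(c[0]-60,c[1]-60,c[0]+60,c[1]+60),6)
E
```

```text
[0.6155 0.2258 0.1355] 0.08538587856183577 89.72193130567328
[256 185]
```

View pics/w21.png

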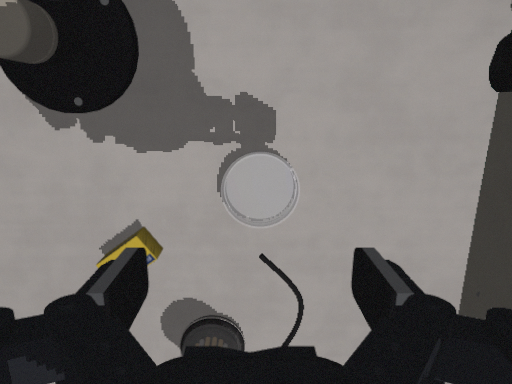

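View pics/w21z.png

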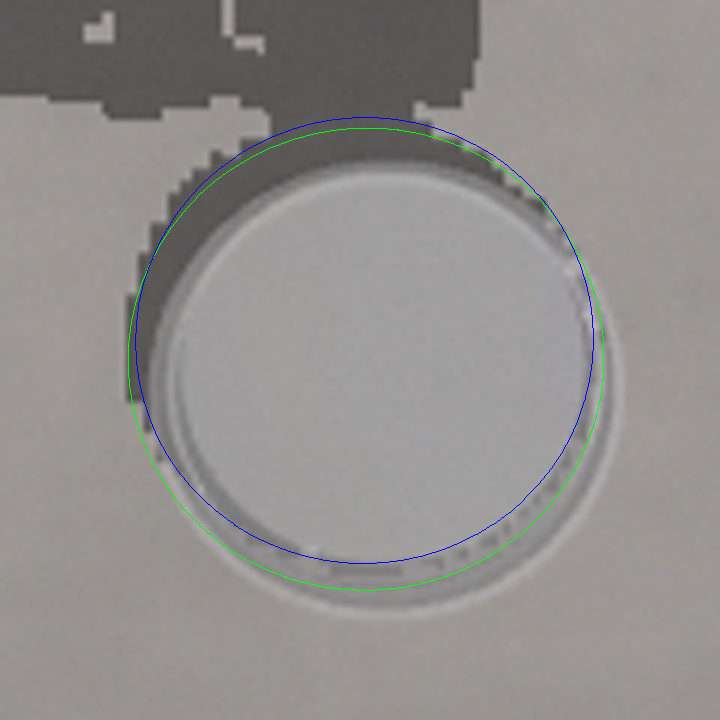

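{"fn": "jog_arm", "kwargs": {"deltas": [[[0, 0, 0], [0.007, 0.002, 0.03], 0.0854], [[0, 0, 0], [0.007, 0.002, 0.06], 0.0854], [[0, 0, 0], [0.007, 0.002, 0.09], 0.0854], [[0, 0, 0], [0.007, 0.002, 0.11], 0.0854], [[0, 0, 0], [0.007, 0.002, 0.12], 0.0854], [[0, 0, 0], [0.007, 0.002, 0.122], 0.0854], [[0, 0, 0], [0.007, 0.002, 0.122], 0.0854], [[0, 0, 0], [0.007, 0.002, 0.122], 0.0854], [[0, 0, 0], [0.007, 0.002, 0.122], 0.0854], [[0, 0, 0], [0.007, 0.002, 0.122], 0.0854], [[0, 0, 0], [0.007, 0.002, 0.122], 0.0854], [[0, 0, 0], [0.007, 0.002, 0.122], 0.0854]]}}

```text
t: 31.85
tool_pos: [0.6177, 0.2334, 0.0137]
tool_rot: [2.225, 2.216, 0.002]
contact_force: [0.3, 0.8, 0.2]
opening: 0.0854
```

```bash
python3 - <<'E'
from h import *
w,C,o=look('w22.png'); p=o['tool_pos']; print(p.round(4),o['opening'],yawnow(),o['contact_force'].round(1))
x,y=.6176,.2334
zoom('w22.png',C,[(x,y,.015,.0315),(x,y,.004,.0315)],'w22z.png',(150,170,350,340),4)
E
```

```text
[0.6177 0.2334 0.0137] 0.08538586650806716 89.77381784671 [0.3 0.8 0.2]
```

View pics/w22z.png

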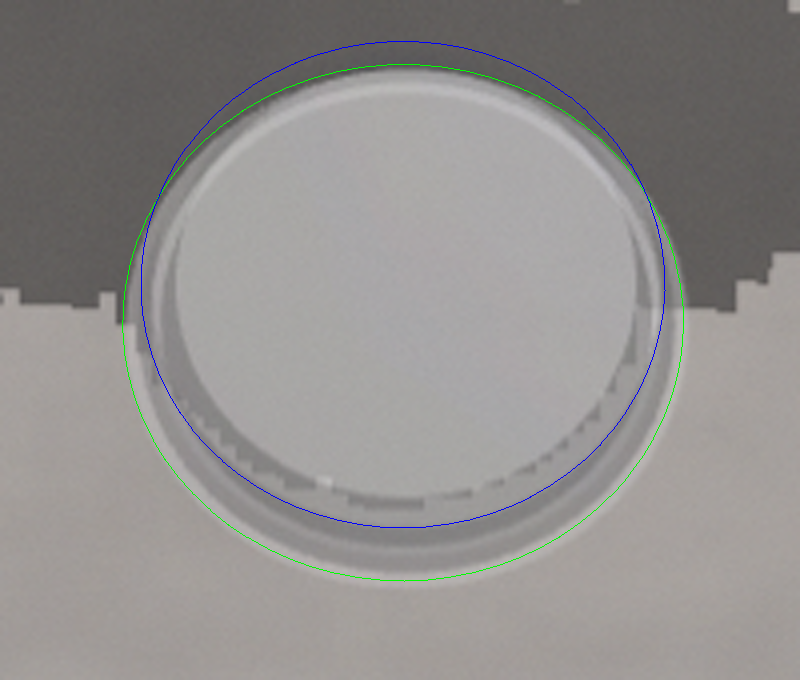

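{"fn": "jog_arm", "kwargs": {"deltas": [[[0, 0, 0], [0, 0.0004, 0.004], 0.0854], [[0, 0, 0], [0, 0.0004, 0.009], 0.0854], [[0, 0, 0], [0, 0.0004, 0.0125], 0.0854], [[0, 0, 0], [0, 0.0004, 0.0125], 0.0854], [[0, 0, 0], [0, 0.0004, 0.0125], 0.055], [[0, 0, 0], [0, 0.0004, 0.0125], 0.055], [[0, 0, 0], [0, 0.0004, 0.0125], 0.055], [[0, 0, 0], [0, 0.0004, 0.0125], 0.055], [[0, 0, 0], [0, 0.0004, 0.0125], 0.055], [[0, 0, 0], [0, 0.0004, 0.0125], 0.055], [[0, 0, 0], [0, 0.0004, 0.0125], 0.055], [[0, 0, 0], [0, 0.0004, 0.0125], 0.055]]}}

```text
t: 32.9
tool_pos: [0.6179, 0.2333, 0.0006]
tool_rot: [2.226, 2.217, 0.001]
contact_force: [0.9, 0.5, 1.9]
opening: 0.0613
```

{"fn": "jog_arm", "kwargs": {"deltas": [[[0, 0, 0], [0, 0, 0], 0.055], [[0, 0, 0], [0, 0, 0], 0.055], [[0, 0, 0], [0, 0, -0.015], 0.055], [[0, 0, 0], [0, 0, -0.045], 0.055], [[0, 0, 0], [0, 0, -0.085], 0.055], [[0, 0, 0], [0, 0, -0.12], 0.055], [[0, 0, 0], [0, 0, -0.14], 0.055], [[0, 0, 0], [0, 0, -0.14], 0.055]]}}

```text
t: 33.57
tool_pos: [0.6211, 0.2342, 0.1485]
tool_rot: [2.221, 2.213, 0.016]
contact_force: [0.9, 0.8, 0.6]
opening: 0.0613
```

```bash
python3 - <<'E'
from h import *
print(yawnow()); rel([.541,-.155,.14],0)
E
```

```text
89.78276385107254
turn [ 0.38 -0.64 89.78] shift [-0.3895 -0.0787  0.0065] rows 12.5
```

{"fn": "jog_arm", "kwargs": {"deltas": [[[0, 0, 7], [-0.03, -0.006, 0], 0.055], [[0, 0, 14], [-0.062, -0.012, 0], 0.055], [[0, 0, 21], [-0.094, -0.018, 0], 0.055], [[0, 0, 28], [-0.126, -0.024, 0], 0.055], [[0, 0, 35], [-0.158, -0.03, 0], 0.055], [[0, 0, 42], [-0.19, -0.037, 0], 0.055], [[0, 0, 49], [-0.222, -0.044, 0], 0.055], [[0, 0, 56], [-0.254, -0.05, 0], 0.055], [[0, 0, 63], [-0.286, -0.056, 0], 0.055], [[0, 0, 70], [-0.318, -0.063, 0], 0.055], [[0, 0, 77], [-0.35, -0.07, 0], 0.055], [[0, 0, 84], [-0.375, -0.076, 0], 0.055]]}}

```text
t: 34.57
tool_pos: [0.5384, -0.1432, 0.1393]
tool_rot: [-3.138, -0.147, 0.003]
contact_force: [-0.2, 0.9, 0.4]
opening: 0.0614
```

```bash
python3 - <<'E'
from h import *
print(yawnow()); rel([.541,-.155,.12],0)
E
```

```text
5.371167412223273
turn [-0.03  0.12  5.37] shift [0.0015 0.012  0.0193] rows 0.8
```

{"fn": "jog_arm", "kwargs": {"deltas": [[[0, 0, 5.6], [0.002, 0.01, 0.01], 0.055], [[0, 0, 5.6], [0.002, 0.01, 0.02], 0.055], [[0, 0, 5.6], [0.002, 0.01, 0.02], 0.055], [[0, 0, 5.6], [0.002, 0.01, 0.02], 0.055], [[0, 0, 5.6], [0.002, 0.01, 0.02], 0.055], [[0, 0, 5.6], [0.002, 0.01, 0.02], 0.055], [[0, 0, 5.6], [0.002, 0.01, 0.02], 0.055], [[0, 0, 5.6], [0.002, 0.01, 0.02], 0.055]]}}

```text
t: 35.23
tool_pos: [0.5434, -0.1507, 0.1208]
tool_rot: [3.141, 0.007, 0.001]
contact_force: [-0.3, -0.6, -0.0]
opening: 0.0616
```

```bash
python3 - <<'E'
from h import *
print(yawnow()); rel([.541,-.155,.0646],0)
E
```

```text
0.25115988090548513
turn [ 0.02 -0.04  0.25] shift [-0.0025  0.0042  0.0562] rows 1.4
```

{"fn": "jog_arm", "kwargs": {"deltas": [[[0, 0, 0.25], [-0.0025, 0.004, 0.02], 0.055], [[0, 0, 0.25], [-0.0025, 0.004, 0.04], 0.055], [[0, 0, 0.25], [-0.0025, 0.004, 0.05], 0.055], [[0, 0, 0.25], [-0.0025, 0.004, 0.055], 0.055], [[0, 0, 0.25], [-0.0025, 0.004, 0.055], 0.055], [[0, 0, 0.25], [-0.0025, 0.004, 0.055], 0.055], [[0, 0, 0.25], [-0.0025, 0.004, 0.055], 0.055], [[0, 0, 0.25], [-0.0025, 0.004, 0.055], 0.055], [[0, 0, 0.25], [-0.0025, 0.004, 0.055], 0.055], [[0, 0, 0.25], [-0.0025, 0.004, 0.055], 0.055], [[0, 0, 0.25], [-0.0025, 0.004, 0.055], 0.055]]}}

```text
t: 36.15
tool_pos: [0.5408, -0.1553, 0.0656]
tool_rot: [3.141, -0.002, 0.001]
contact_force: [-0.5, 0.1, -0.5]
opening: 0.0614
```

```bash
python3 - <<'E'
from h import *
w,C,o=look('w23.png'); p=o['tool_pos']; print(p.round(4),o['opening'],yawnow(),o['contact_force'].round(1))
zoom('w23.png',C,[(.5414,-.1551,.014,.05),(.5414,-.1551,.054,.0315),(p[0],p[1],p[2]-.0006+.015,.0315)],'w23z.png',(150,150,350,345))
E
```

```text
[ 0.5408 -0.1553  0.0656] 0.0614483705367915 -0.07977846895530992 [-0.5  0.1 -0.5]
```

View pics/w23z.png

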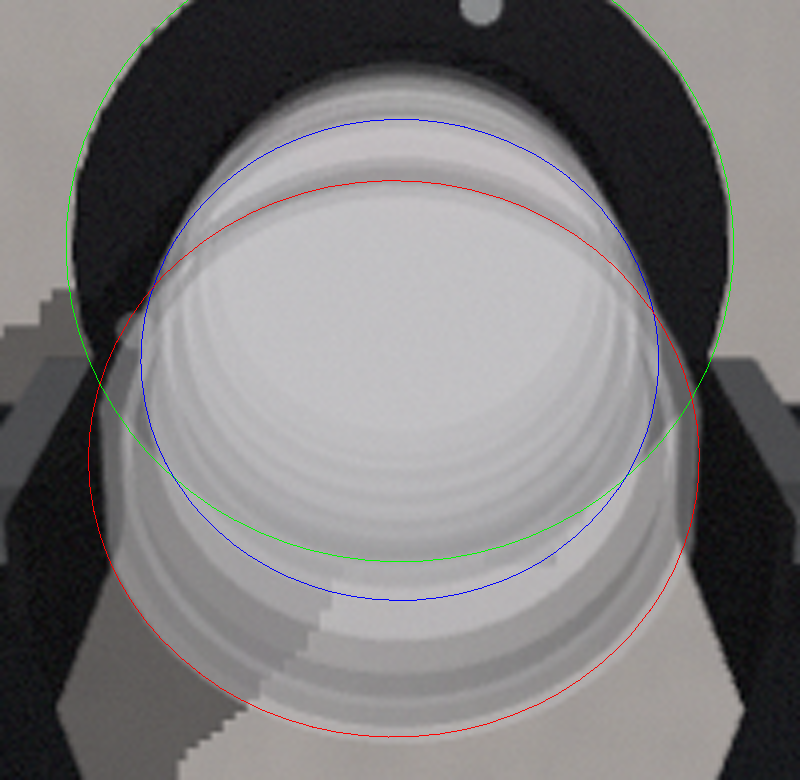

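Centred in the grip. Lowering 10.9 mm and releasing.

{"fn": "jog_arm", "kwargs": {"deltas": [[[0, 0, 0], [0.0002, -0.0002, 0.004], 0.055], [[0, 0, 0], [0.0002, -0.0002, 0.007], 0.055], [[0, 0, 0], [0.0002, -0.0002, 0.009], 0.055], [[0, 0, 0], [0.0002, -0.0002, 0.01], 0.055], [[0, 0, 0], [0.0002, -0.0002, 0.0107], 0.055], [[0, 0, 0], [0.0002, -0.0002, 0.0107], 0.055], [[0, 0, 0], [0.0002, -0.0002, 0.0107], 0.055], [[0, 0, 0], [0.0002, -0.0002, 0.0107], 0.055], [[0, 0, 0], [0.0002, -0.0002, 0.0107], 0.055]]}}

```text
t: 36.95
tool_pos: [0.5405, -0.1549, 0.0551]
tool_rot: [-3.141, 0.002, 0.002]
contact_force: [-3.5, 1.3, 5.1]
opening: 0.0615
```

{"fn": "jog_arm", "kwargs": {"deltas": [[[0, 0, 0], [0, 0, 0], 0.07], [[0, 0, 0], [0, 0, 0], 0.0854], [[0, 0, 0], [0, 0, 0], 0.0854], [[0, 0, 0], [0, 0, 0], 0.0854], [[0, 0, 0], [0, 0, 0], 0.0854], [[0, 0, 0], [0, 0, -0.03], 0.0854], [[0, 0, 0], [0, 0, -0.06], 0.0854], [[0, 0, 0], [0, 0, -0.1], 0.0854], [[0, 0, 0], [0, 0, -0.12], 0.0854], [[0, 0, 0], [0, 0, -0.12], 0.0854], [[0, 0, 0], [0, 0, -0.12], 0.0854], [[0, 0, 0], [0, 0, -0.12], 0.0854]]}}

```text
t: 37.95
tool_pos: [0.5401, -0.1547, 0.1733]
tool_rot: [-3.141, 0.002, 0.003]
contact_force: [0.0, -0.6, 0.0]
opening: 0.0853
```

{"fn": "jog_arm", "kwargs": {"deltas": [[[0, 0, 0], [0, 0, 0], 0.0854], [[0, 0, 0], [0, 0, 0], 0.0854], [[0, 0, 0], [0, 0, 0], 0.0854], [[0, 0, 0], [0, 0, 0], 0.0854]]}}

```text
t: 38.28
tool_pos: [0.5403, -0.1548, 0.1734]
tool_rot: [-3.141, 0.002, 0.003]
contact_force: [0.4, -0.3, 0.5]
opening: 0.0855
```

```bash
python3 - <<'E'
from h import *
w,C,o=look('w24.png'); p=o['tool_pos']; print(p.round(4),o['opening'],yawnow())
n=fitcirc(w,C,.541,-.1553,.014,.05,sign=1); print(n)
x,y=.5414,-.1551
zoom('w24.png',C,[(x,y,.014,.05),(x,y,.024,.0315),(x,y,.069,.0315)],'w24z.png',(170,100,350,280))
t,T,_=look('t24.png','top'); look('s24.png','scene')
E
```

```text
[ 0.5403 -0.1548  0.1734] 0.08545194744825547 -0.0797236846465503
(np.float64(0.5412838302150931), np.float64(-0.15538488214123788), np.float64(0.04968899465443104), np.int64(100), 0.09876008897959028)
```

View pics/w24z.png

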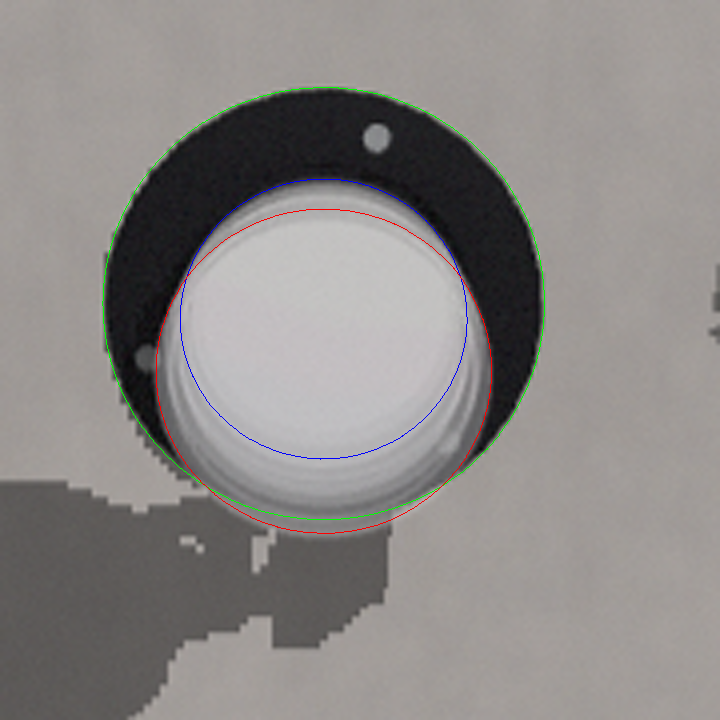

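View pics/s24.png

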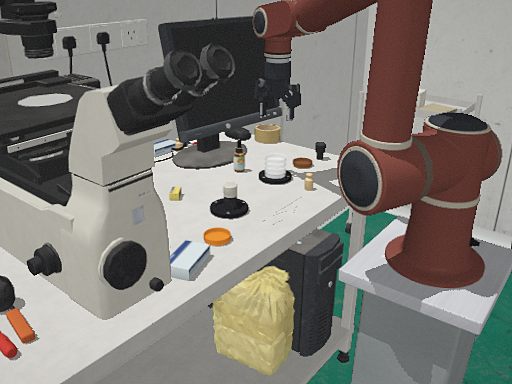

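View pics/w24.png

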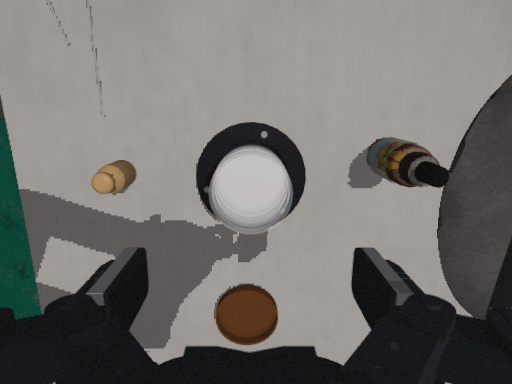

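{"fn": "jog_arm", "kwargs": {"deltas": [[[0, 0, 0], [-0.03, -0.001, 0], 0.07], [[0, 0, 0], [-0.06, -0.002, 0], 0.07], [[0, 0, 0], [-0.09, -0.003, 0], 0.07], [[0, 0, 0], [-0.115, -0.0033, 0.01], 0.07], [[0, 0, 0], [-0.1193, -0.0033, 0.03], 0.07], [[0, 0, 0], [-0.1193, -0.0033, 0.05], 0.07], [[0, 0, 0], [-0.1193, -0.0033, 0.05], 0.07], [[0, 0, 0], [-0.1193, -0.0033, 0.05], 0.07], [[0, 0, 0], [-0.1193, -0.0033, 0.05], 0.07], [[0, 0, 0], [-0.1193, -0.0033, 0.05], 0.07], [[0, 0, 0], [-0.1193, -0.0033, 0.05], 0.07]]}}

```text
t: 39.35
tool_pos: [0.4226, -0.152, 0.126]
tool_rot: [3.14, -0.002, 0.003]
contact_force: [0.6, 0.1, -0.1]
opening: 0.0698
```

```bash
python3 - <<'E'
from h import *
w,C,o=look('w25.png'); p=o['tool_pos']; print(p.round(4),o['opening'],yawnow())
x,y=.421,-.1515
zoom('w25.png',C,[(x,y,.048,.009),(x,y,.037,.0125)],'w25z.png',(200,130,300,240),6)
E
```

```text
[ 0.4226 -0.152   0.126 ] 0.06984525737045338 -0.06228002590425499
```

View pics/w25z.png

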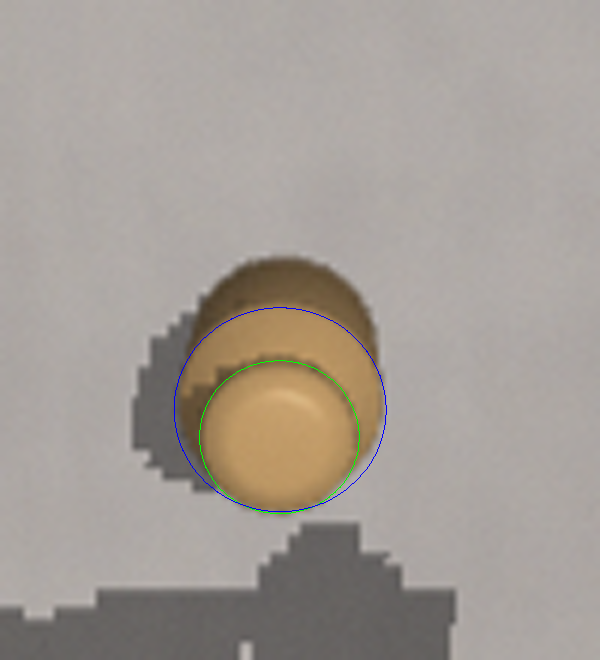

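{"fn": "jog_arm", "kwargs": {"deltas": [[[0, 0, 0], [-0.0013, -0.0005, 0.03], 0.07], [[0, 0, 0], [-0.0013, -0.0005, 0.06], 0.07], [[0, 0, 0], [-0.0013, -0.0005, 0.09], 0.07], [[0, 0, 0], [-0.0013, -0.0005, 0.105], 0.07], [[0, 0, 0], [-0.0013, -0.0005, 0.11], 0.07], [[0, 0, 0], [-0.0013, -0.0005, 0.11], 0.07], [[0, 0, 0], [-0.0013, -0.0005, 0.11], 0.07], [[0, 0, 0], [-0.0013, -0.0005, 0.11], 0.07], [[0, 0, 0], [-0.0013, -0.0005, 0.11], 0.07], [[0, 0, 0], [-0.0013, -0.0005, 0.11], 0.07]]}}

```text
t: 40.23
tool_pos: [0.4212, -0.1516, 0.0159]
tool_rot: [3.14, -0.002, 0.004]
contact_force: [0.6, 1.0, 0.9]
opening: 0.0702
```

{"fn": "jog_arm", "kwargs": {"deltas": [[[0, 0, 0], [0, 0, 0], 0.02], [[0, 0, 0], [0, 0, 0], 0.02], [[0, 0, 0], [0, 0, 0], 0.02], [[0, 0, 0], [0, 0, 0], 0.02], [[0, 0, 0], [0, 0, 0], 0.02], [[0, 0, 0], [0, 0, 0], 0.02], [[0, 0, 0], [0, 0, 0], 0.02], [[0, 0, 0], [0, 0, 0], 0.02], [[0, 0, 0], [0, 0, 0], 0.02], [[0, 0, 0], [0, 0, 0], 0.02]], "squeeze": 50}}

```text
t: 41.07
tool_pos: [0.4205, -0.1512, 0.0149]
tool_rot: [3.141, -0.002, 0.001]
contact_force: [-1.3, 0.4, 4.1]
opening: 0.0223
```

{"fn": "jog_arm", "kwargs": {"deltas": [[[0, 0, 0], [0, 0, -0.015], 0.02], [[0, 0, 0], [0, 0, -0.045], 0.02], [[0, 0, 0], [0, 0, -0.08], 0.02], [[0, 0, 0], [0, 0, -0.11], 0.02], [[0, 0, 0], [0, 0, -0.115], 0.02], [[0, 0, 0], [0, 0, -0.115], 0.02], [[0, 0, 0], [0.02, 0.001, -0.115], 0.02], [[0, 0, 0], [0.05, 0.002, -0.115], 0.02], [[0, 0, 0], [0.08, 0.003, -0.115], 0.02], [[0, 0, 0], [0.105, 0.0038, -0.115], 0.02], [[0, 0, 0], [0.118, 0.0038, -0.115], 0.02], [[0, 0, 0], [0.1205, 0.0038, -0.115], 0.02]]}}

```text
t: 42.07
tool_pos: [0.5407, -0.1543, 0.1259]
tool_rot: [-3.139, 0.001, 0.007]
contact_force: [-0.7, -0.3, -1.3]
opening: 0.0223
```

{"fn": "jog_arm", "kwargs": {"deltas": [[[0, 0, 0], [0, 0, 0], 0.02], [[0, 0, 0], [0, 0, 0], 0.02], [[0, 0, 0], [0, 0, 0.01], 0.02], [[0, 0, 0], [0, 0, 0.022], 0.02], [[0, 0, 0], [0, 0, 0.03], 0.02], [[0, 0, 0], [0, 0, 0.034], 0.02], [[0, 0, 0], [0, 0, 0.034], 0.02], [[0, 0, 0], [0, 0, 0.034], 0.02], [[0, 0, 0], [0, 0, 0.034], 0.02], [[0, 0, 0], [0, 0, 0.034], 0.02], [[0, 0, 0], [0, 0, 0.034], 0.02]]}}

```text
t: 42.98
tool_pos: [0.5411, -0.1552, 0.0962]
tool_rot: [3.141, -0.002, 0.002]
contact_force: [0.5, 0.1, -1.6]
opening: 0.0221
```

```bash
python3 - <<'E'
from h import *
w,C,o=look('w26.png'); p=o['tool_pos']; print(p.round(4),o['opening'],yawnow(),o['contact_force'].round(1))
E
```

```text
[ 0.5411 -0.1552  0.0962] 0.022073827197366815 -0.07420006446801189 [ 0.5  0.1 -1.6]
```

View pics/w26.png

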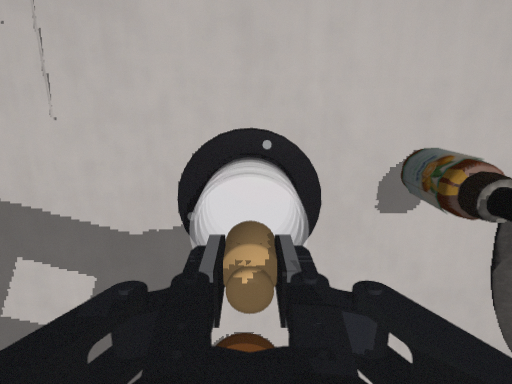

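{"fn": "jog_arm", "kwargs": {"deltas": [[[0, 0, 0], [0, 0, 0.004], 0.02], [[0, 0, 0], [0, 0, 0.007], 0.02], [[0, 0, 0], [0, 0, 0.0095], 0.02], [[0, 0, 0], [0, 0, 0.011], 0.02], [[0, 0, 0], [0, 0, 0.0115], 0.02], [[0, 0, 0], [0, 0, 0.0115], 0.02], [[0, 0, 0], [0, 0, 0.0115], 0.02], [[0, 0, 0], [0, 0, 0.0115], 0.02], [[0, 0, 0], [0, 0, 0.0115], 0.02], [[0, 0, 0], [0, 0, 0.0115], 0.02]]}}

```text
t: 43.87
tool_pos: [0.5408, -0.1551, 0.0848]
tool_rot: [3.141, -0.002, -0.0]
contact_force: [-3.1, 1.5, 5.9]
opening: 0.0221
```

Light contact (about 6 N): release, rise, and look.

{"fn": "jog_arm", "kwargs": {"deltas": [[[0, 0, 0], [0, 0, 0], 0.03], [[0, 0, 0], [0, 0, 0], 0.045], [[0, 0, 0], [0, 0, 0], 0.06], [[0, 0, 0], [0, 0, 0], 0.06], [[0, 0, 0], [0, 0, 0], 0.06], [[0, 0, 0], [0, 0, -0.02], 0.06], [[0, 0, 0], [0, 0, -0.05], 0.06], [[0, 0, 0], [0, 0, -0.08], 0.06], [[0, 0, 0], [0, 0, -0.11], 0.06], [[0, 0, 0], [0, 0, -0.12], 0.06], [[0, 0, 0], [0, 0, -0.12], 0.06], [[0, 0, 0], [0, 0, -0.12], 0.06]]}}

```text
t: 44.87
tool_pos: [0.5407, -0.155, 0.2037]
tool_rot: [3.141, -0.002, 0.0]
contact_force: [0.1, -0.1, -0.0]
opening: 0.0602
```

{"fn": "jog_arm", "kwargs": {"deltas": [[[0, 0, 0], [0, 0, 0], 0.06], [[0, 0, 0], [0, 0, 0], 0.06], [[0, 0, 0], [0, 0, 0], 0.06], [[0, 0, 0], [0, 0, 0], 0.06]]}}

```text
t: 45.2
tool_pos: [0.54, -0.1547, 0.2024]
tool_rot: [-3.141, 0.002, 0.004]
contact_force: [0.2, 0.5, -0.2]
opening: 0.06
```

```bash
python3 - <<'E'
from h import *
w,C,o=look('w27.png'); p=o['tool_pos']; print(p.round(4),o['opening'],yawnow(),o['contact_force'].round(1))
x,y=.5413,-.1552
zoom('w27.png',C,[(x,y,.014,.05),(x,y,.069,.0315),(x,y,.117,.009)],'w27z.png',(170,100,350,280))
look('s27.png','scene')
s=cv2.imread('pics/s27.png')[120:230,200:350]; cv2.imwrite('pics/s27z.png',cv2.resize(s,None,fx=5,fy=5,interpolation=cv2.INTER_CUBIC))
E
```

```text
[ 0.54   -0.1547  0.2024] 0.060004970492359845 -0.0798914433099755 [ 0.2  0.5 -0.2]
```

View pics/w27z.png

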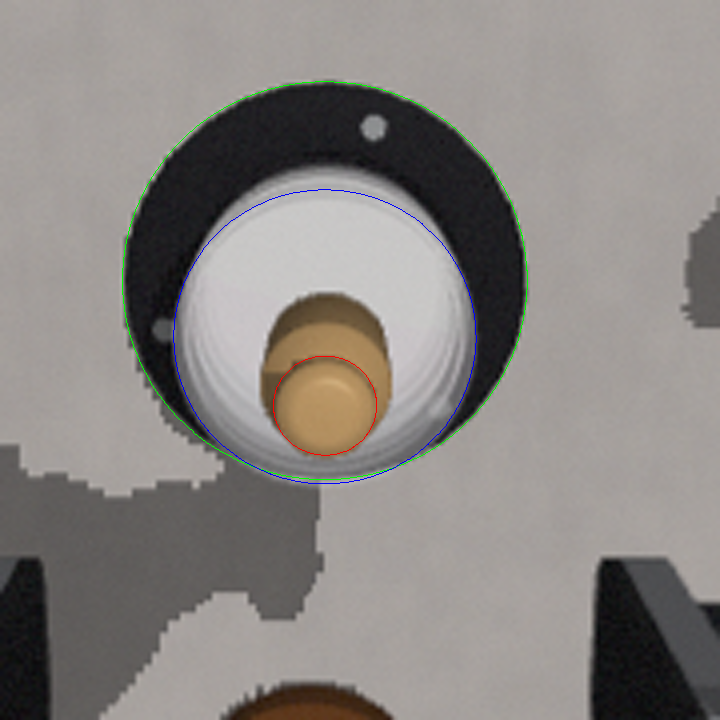

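View pics/s27z.png

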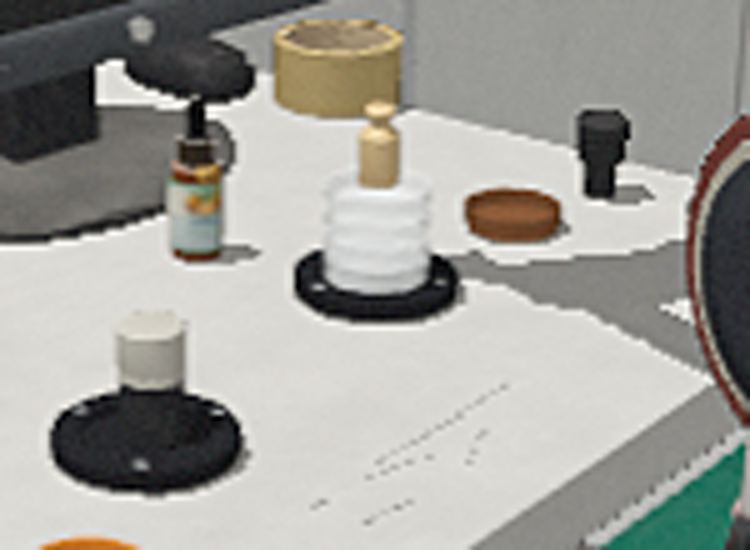

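{"fn": "jog_arm", "kwargs": {"deltas": [[[0, 0, 0], [0, 0, -0.03], 0.06], [[0, 0, 0], [-0.02, 0.02, -0.06], 0.06], [[0, 0, 0], [-0.03, 0.055, -0.07], 0.06], [[0, 0, 0], [-0.05, 0.09, -0.07], 0.06], [[0, 0, 0], [-0.07, 0.125, -0.07], 0.06], [[0, 0, 0], [-0.09, 0.16, -0.07], 0.06], [[0, 0, 0], [-0.11, 0.195, -0.07], 0.06], [[0, 0, 0], [-0.13, 0.23, -0.07], 0.06], [[0, 0, 0], [-0.15, 0.26, -0.07], 0.06], [[0, 0, 0], [-0.16, 0.28, -0.07], 0.06], [[0, 0, 0], [-0.16, 0.28, -0.07], 0.06], [[0, 0, 0], [-0.16, 0.28, -0.07], 0.06]]}}

```text
t: 46.3
tool_pos: [0.3796, -0.4355, 0.2736]
tool_rot: [-3.141, 0.006, 0.0]
contact_force: [-0.9, 0.3, -0.6]
opening: 0.0598
```

```bash
python3 - <<'E'
from h import *
look('t28.png','top')
E
```

```text
(no output)
```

View pics/t28.png

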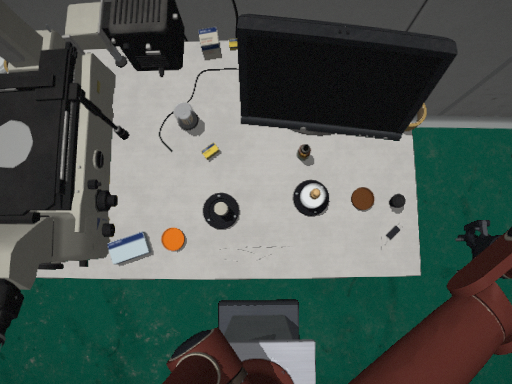

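The top view shows the pile with the weight on it at (312,195). No loose dishes remain, and every bystander is where it started.

```bash
python3 - <<'E'
from h import *
print(job.finish_job())
E
```

```text
the job is handed in; nothing more can be done
None
```

The job is done and handed in, at about 46 s on the robot's clock. I took the weight out of its nest and set it on the table. Then I stacked the four dishes that were present in that nest, the lowest one down in the cavity, and stood the weight on top.

- **Pile:** the overlays on the wrist pictures put each dish within about 1 mm of the nest axis. The scene picture shows four dishes lying flat.
- **Weight:** it stands upright on the top dish, within about 1 mm of the axis, and the gripper is clear of it.
- **Table:** the last top view shows no loose white dishes. The objective case, the other bystanders and the orange and brown dishes are where they started. I saw no knocked dish and no grip slip.
- **Disagreement:** the top and wrist cameras differed by about 5 mm on where the nest is. I worked from the wrist camera, since the gripped weight and dishes agreed with it to within about 1 mm.

I could not see the table behind the monitor from above, so the count of four dishes rests on what the cameras could see. `finish_job` gave no verdict.

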